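Change over the candle gilding stand

ROBOT

A 7-joint arm with a two-finger parallel gripper is mounted at the origin on the work surface. World frame = base frame: x ahead of the robot, y to its left, z up, the work surface at z = 0. Lengths are in mm, angles in rad, forces in N, time in s.
With the tool pointing down it reaches from about 425 to 875 mm from the base axis. Payload 8.4 kg.
Tool frame: the origin (TCP) lies midway between the tips of the shut fingers; the grasp point (between the pads) lies 19 mm behind it; z points along the fingers, y is the line along which they close (so a half turn about z gives the same grasp; the last joint's range is limited). The gripper opens to 85 mm and grips with 20 to 120 N. Pads are 22 mm wide; open, the fingers measure 114 mm over their backs; the gripper's body (76 mm by 85 mm) begins 54 mm behind the grasp point. The pads swing forward as they close: fully open they stand 13 mm farther back than shut.
Start: joints at [-1.356, 0.333, 0.04, 1.465, -0.013, 1.343, -0.059], TCP at [200.64, 618.229, 231.308] pointing down, gripper open.
Joint ranges: [-2.58, 2.58], [-0.38, 2.09], [-1.3, 1.39], [0.25, 2.4], [-1.5, 4.64], [0.08, 2.09], [-2.65, 2.65]. Speed limits (rad/s): [2.22, 2.22, 2.79, 2.79, 3.14, 3.14, 3.14].

INTERFACE

Orientations are given as a unit quaternion [x, y, z, w].
In Python, from plant import * gives the robot as it stands. The module is installed in compiled form; this text tells all that it offers.
- The arm moves only by the shell command python3 -m crank 'ROWS' [FORCE]. ROWS is text: rows parted by semicolons, each of 5 numbers parted by spaces: the finger opening in mm, from 0 to 85.4, then the shift along the tool's x, y, z scaled (see below), then the turn about the tool's z scaled (see below). A call has 1 to 10 rows; each row shifts and turns the commanded pose from where the row before left it, along the tool's axes as they then stand; what a row does not reach is not made up. The controller multiplies each number of a shift by 0.2 m and each number of a turn by pi rad. A row lasts 1/12 s, in which the tool goes at most 41.7 mm and 7.16 degrees, less where a joint would pass 70% of its speed; a pose out of reach is approached as far as the arm can. A call with a number of a shift or a turn outside -1 to 1 is refused whole. A call with a gripper value outside its range is refused whole. The fingers move at their own pace and stop on an object; FORCE is the grip in N (left out, the last holds). Time passes only in rows, so rows that do not move let the fingers close. It gives the time, the measured TCP pose, the force, the opening and the grip force at its end, in the units of the state.
- get_obs(): the state, without advancing time (a new reading comes with each control period).
- camera(name): name is "scene" or "top" or "wrist"; returns the picture (420x560x3 uint8, red, green, blue); there is no depth.
- camera_params(name): a dict with "fx", "fy", "cx", "cy" (pixels), "eye" and "attitude" of the camera in the world. Camera axes: x right, y up, looking along -z (the intrinsics and any distortion apply to the point x, -y, -z); pixel columns grow to the right and rows downward; lengths in mm; the calibration is good to about 2 mm. A picture is of the moment at which its call begins: read the wrist's pose just before it. camera_params takes no time and is no camera call; for the wrist camera it gives the pose at the moment of the call.
- job_done(): hands the job in; it is judged then, once.
The state is a dict: "time": time; "joint_pos": joint angles; "qd": joint speeds; "effort": joint torques, N m; "tool_pos": TCP position; "tool_rot": TCP orientation; "ft_force": force on the tool from outside, world axes, zero at the start; "torque": the same for the moment, N m; "opening": finger opening in mm; "grasp_force": force on a finger pad.
Only numpy, scipy, OpenCV 4.12 (cv2) and the standard library are available. Lean on these libraries where they do the work, as an engineer would, in place of code of your own. Each camera call takes 0.05 s, during which the arm holds its last target. There are 200 camera calls.

TASK

Change over the gilding stand: take every gilded candle out from between its centres and lay it in the ribbed tray, and load both plain candles from the cradle, one in each lane. Each plain candle goes flat base fully into the head's cup, with its raised panel facing straight up in line with the index mark, and with the sliding tailstock pushed home against its domed end. Lay the candles down rather than drop them, and leave the bottles, jars and pitcher where they are.

Things in the scene. Friction and masses are not known exactly. Their poses are not given: they have to be found in the camera images.
- stand: Fixed stand holding two candles between centres: board 300 x 210 x 18 mm. Origin on the table, mid between its lanes; z up; x along the lanes from fixed heads (-x) to sliding tailstocks (+x). Lane near: y = +60 mm, far: y = -60. Per lane two open vee rests, 10 mm thick, at x = -35 and +35 mm, carry a candle on the axis, 80 mm above the table; open between them down to the board.
- tray: Loose shallow steel tray for finished candles, 176 (x) x 184 (y) mm, walls 20 mm high, 4 mm thick, 0.6 kg. Origin: centre of its underside; z up. Four wooden ribs along x form two nests at y = -38 and y = +38 mm; a candle lying along x in a nest has its axis 25 mm above the tray's underside.
- cradle: Fixed wooden cradle of three pairs of vee rests for waiting candles. Origin on the table under its middle; z up; candles lie along its x, domed end to +x, in places at y = -70, 0 and +70 mm, axis 60 mm above the table. The vees (10 mm thick) stand at x = -42 and +42 mm; open between them down to 10 mm.
- head_near_seat (a point): Centre of the floor of the near lane's head cup (y = +60 mm of the stand), 80 mm above the table: where the middle of a seated candle's base lies. The cup (39 mm inside, 48 outside, 9 deep) opens to the stand's +x on a block with a dark index mark on top, at z = 110 mm. Lower or lift a candle about 13 mm clear of it and slide it in or out along the axis; the tailstock can also push it in.
- tail_near_fin (a point): Middle of the black grip fin on the near tailstock, moving with it, 120 mm above the table. Fin 12 mm thick along the stand's x, 30 wide, from z = 99 to 134 mm: pinch it from above across its thickness. Block below 34 mm long, 46 wide; its ring (24 mm inside, 34 outside) at axis height reaches 37 mm from the fin's middle towards the head; a candle's dome enters it by 5 mm.
- tail_near (a joint): Slide of the near tailstock in m along the stand's +x: 0 = home against a fully seated candle, +0.050 = drawn right back, -0.012 = end stop of an empty lane. Stays where it is left; about 4 N of friction.
- head_far_seat (a point): Centre of the floor of the far lane's head cup (y = -60 mm of the stand), 80 mm above the table: where the middle of a seated candle's base lies. The cup (39 mm inside, 48 outside, 9 deep) opens to the stand's +x on a block with a dark index mark on top, at z = 110 mm. Lower or lift a candle about 13 mm clear of it and slide it in or out along the axis; the tailstock can also push it in.
- tail_far_fin (a point): Middle of the black grip fin on the far tailstock, moving with it, 120 mm above the table. Fin 12 mm thick along the stand's x, 30 wide, from z = 99 to 134 mm: pinch it from above across its thickness. Block below 34 mm long, 46 wide; its ring (24 mm inside, 34 outside) at axis height reaches 37 mm from the fin's middle towards the head; a candle's dome enters it by 5 mm.
- tail_far (a joint): Slide of the far tailstock in m along the stand's +x: 0 = home against a fully seated candle, +0.050 = drawn right back, -0.012 = end stop of an empty lane. Stays where it is left; about 4 N of friction.
- gilt_1: Candle 34 mm thick, 143 mm long, 110 g, panel gilded. Origin on its axis, 73 mm from the flat base, 70 mm from the domed end's tip; x along the axis towards the domed end (10 mm wick beyond it); z out through the raised panel (52 x 18 mm, 3 mm proud, mid-length). Finished; if present, it starts in the near lane.
- gilt_2: Candle 34 mm thick, 143 mm long, 110 g, panel gilded. Origin on its axis, 73 mm from the flat base, 70 mm from the domed end's tip; x along the axis towards the domed end (10 mm wick beyond it); z out through the raised panel (52 x 18 mm, 3 mm proud, mid-length). Finished; if present, it starts in the far lane.
- plain_1: Candle 34 mm thick, 143 mm long, 110 g, panel plain beeswax. Origin on its axis, 73 mm from the flat base, 70 mm from the domed end's tip; x along the axis towards the domed end (10 mm wick beyond it); z out through the raised panel (52 x 18 mm, 3 mm proud, mid-length). If present (two of three are), it starts in the cradle with its panel rolled up to 0.7 rad off the vertical.
- plain_2: Candle 34 mm thick, 143 mm long, 110 g, panel plain beeswax. Origin on its axis, 73 mm from the flat base, 70 mm from the domed end's tip; x along the axis towards the domed end (10 mm wick beyond it); z out through the raised panel (52 x 18 mm, 3 mm proud, mid-length). If present (two of three are), it starts in the cradle with its panel rolled up to 0.7 rad off the vertical.
- plain_3: Candle 34 mm thick, 143 mm long, 110 g, panel plain beeswax. Origin on its axis, 73 mm from the flat base, 70 mm from the domed end's tip; x along the axis towards the domed end (10 mm wick beyond it); z out through the raised panel (52 x 18 mm, 3 mm proud, mid-length). If present (two of three are), it starts in the cradle with its panel rolled up to 0.7 rad off the vertical.
- plain_1_base (a point): Centre of the flat base of plain_1.
- plain_2_base (a point): Centre of the flat base of plain_2.
- plain_3_base (a point): Centre of the flat base of plain_3.
- bottle_a: Bystander, leave alone: loose amber bottle, 54 mm wide, 125 mm tall; origin at the centre of its underside.
- bottle_b: Bystander, leave alone: loose amber bottle, 54 mm wide, 125 mm tall; origin at the centre of its underside.
- bottle_c: Bystander, leave alone: loose amber bottle, 48 mm wide, 105 mm tall; origin at the centre of its underside.
- jar_a: Bystander, leave alone: loose lidded amber jar, 76 mm wide, 85 mm tall; origin at the centre of its underside.
- jar_b: Bystander, leave alone: loose small lidded glass jar, 56 mm wide, 50 mm tall; origin at the centre of its underside.
- pitcher: Bystander, leave alone: loose steel pouring pitcher, 92 mm wide, 130 mm tall; origin at the centre of its underside.
Things that resemble listed ones, but are neither listed nor needed, are in the scene too. What is shaped like the gilt_2 but pink is not meant.

How it is judged (in metres and radians):
At the end, for the whole second after the job is handed in: Each plain candle lies in one lane: base within 5 mm of the head cup's floor centre, tailstock joint within 5 mm of 0, panel within 0.2 rad of straight up. Each gilded candle lies in the flat tray, middle within 70 mm (x), 80 mm (y) of its centre. All at rest (((distance between plain_1_base and head_near_seat below 0.005 m and angle between the x axis of plain_1 and the x axis of stand, either way round below 0.06 rad and value of joint tail_near between -0.005 and 0.005 m) or (distance between plain_1_base and head_far_seat below 0.005 m and angle between the x axis of plain_1 and the x axis of stand, either way round below 0.06 rad and value of joint tail_far between -0.005 and 0.005 m)) and angle between each of plain_1, plain_2, plain_3's own z axis and vertical below 0.2 rad and linear speed of each of plain_1, plain_2, plain_3, gilt_1, gilt_2 below 0.03 m/s and ((distance between plain_2_base and head_near_seat below 0.005 m and angle between the x axis of plain_2 and the x axis of stand, either way round below 0.06 rad and value of joint tail_near between -0.005 and 0.005 m) or (distance between plain_2_base and head_far_seat below 0.005 m and angle between the x axis of plain_2 and the x axis of stand, either way round below 0.06 rad and value of joint tail_far between -0.005 and 0.005 m)) and ((distance between plain_3_base and head_near_seat below 0.005 m and angle between the x axis of plain_3 and the x axis of stand, either way round below 0.06 rad and value of joint tail_near between -0.005 and 0.005 m) or (distance between plain_3_base and head_far_seat below 0.005 m and angle between the x axis of plain_3 and the x axis of stand, either way round below 0.06 rad and value of joint tail_far between -0.005 and 0.005 m)) and x of gilt_1 in the frame of tray between -0.07 and 0.07 m and y of gilt_1 in the frame of tray between -0.08 and 0.08 m and z of gilt_1 in the frame of tray between 0.01 and 0.045 m and x of gilt_2 in the frame of tray between -0.07 and 0.07 m and y of gilt_2 in the frame of tray between -0.08 and 0.08 m and z of gilt_2 in the frame of tray between 0.01 and 0.045 m and angle between tray's own z axis and vertical below 0.1 rad); the robot touches nothing.
It fails at once if a bystander (bottle, jar or pitcher) is pushed more than 30 mm or knocked over (distance of any of bottle_a, bottle_b, bottle_c, jar_a, jar_b, pitcher from where it was at the start of the episode above 0.03 m or angle between any of bottle_a, bottle_b, bottle_c, jar_a, jar_b, pitcher's own z axis and vertical above 0.5 rad).
It fails at once if a candle is dropped or thrown (moves faster than 1.1 m/s with no finger on it) ((linear speed of plain_1 above 1.1 m/s and contact force between the fingers and plain_1 below 0.05 N) or (linear speed of plain_2 above 1.1 m/s and contact force between the fingers and plain_2 below 0.05 N) or (linear speed of plain_3 above 1.1 m/s and contact force between the fingers and plain_3 below 0.05 N) or (linear speed of gilt_1 above 1.1 m/s and contact force between the fingers and gilt_1 below 0.05 N) or (linear speed of gilt_2 above 1.1 m/s and contact force between the fingers and gilt_2 below 0.05 N)).
Of gilt_1, gilt_2 only 1 to 2 are there at a start; the rules pass over those that are not, and their reading is None.
Of plain_1, plain_2, plain_3 only 2 to 2 are there at a start; the rules pass over those that are not, and their reading is None.
At some moment in a run one of tray may be knocked a few centimetres aside while the robot is not near it.
It also fails if it takes over 208 s, if anything falls off the work surface, if the arm or the gripper's body presses on something with over 40 N, if the wrist force passes 120 N, or if a joint passes its speed limit or range.

## Working session

There is one attempt and no reset: what is moved stays moved. The work goes in short steps, Python scripts to look and compute and a shell command to move; the robot and the scene stay as the last step left them, time stands still between calls to the robot, and variables do not carry over. Pictures are saved under pics/ and viewed, at most 14 in all, crops included, and the job is handed in when it is done.

```bash
mkdir -p pics; python3 - <<'E'
from plant import *
import cv2
for n in ["scene","top"]:
    cv2.imwrite(f"pics/{n}0.png",camera(n)[:,:,::-1]); print(n,camera_params(n))
print(camera_params("wrist")); o=get_obs(); print({k:o[k] for k in ["time","tool_pos","tool_rot","opening","joint_pos"]})
E
```

```text
scene {'fx': 423.4879281566316, 'fy': 423.4879281566316, 'cx': 274.0695654970302, 'cy': 203.08979139518533, 'eye': array([1433.37530224,  155.02336469,  797.61217061]), 'attitude': array([0.27988774, 0.34851845, 0.683247  , 0.57738314])}
top {'fx': 537.205359672046, 'fy': 537.205359672046, 'cx': 289.2491993513433, 'cy': 203.38585505646282, 'eye': array([ 367.77352582,  -28.2495921 , 1737.70457608]), 'attitude': array([ 0.03219736, -0.03052235, -0.70238392,  0.71041435])}
{'fx': 346.95716976963655, 'fy': 346.95716976963655, 'cx': 273.6090379140795, 'cy': 207.5770204641013, 'eye': array([124.09917776, 642.50152102, 372.59155069]), 'attitude': array([-0.1277345 , -0.09135023,  0.5805786 ,  0.79891647])}
{'time': 0.1, 'tool_pos': array([200.53908475, 617.88289398, 230.55387746]), 'tool_rot': array([ 1.56258236e-01,  9.87715994e-01, -6.89776082e-04, -6.12828244e-05]), 'opening': 85.70117965931215, 'joint_pos': array([-1.35621257,  0.33381069,  0.03988786,  1.46613304, -0.01340195,
        1.34329998, -0.05848959])}
```

View pics/scene0.png

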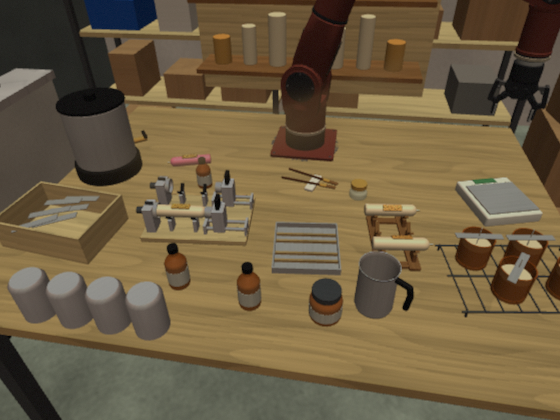

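View pics/top0.png

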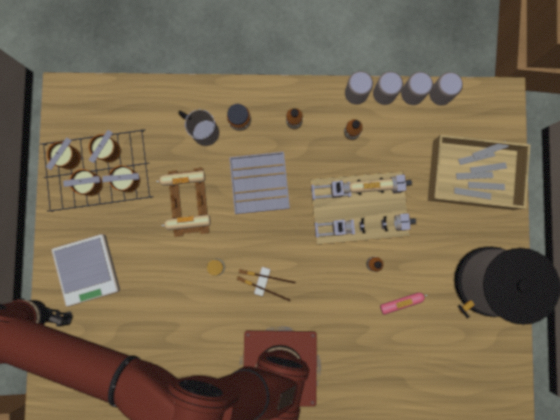

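The scene has one gilt candle, in the stand lane at top pixel (372,186). The empty lane is at (372,224), the tray at (260,183), and the cradle holds two plain candles at (182,178) and (187,222). The pink look-alike is at (403,303). I'll take enlarged crops next.

```bash
cat > h.py <<'E'
from plant import *
import cv2, numpy as np
from scipy.spatial.transform import Rotation as R
def unproj(p,uv,z):
    d=R.from_quat(p["attitude"]).apply([(uv[0]-p["cx"])/p["fx"],-(uv[1]-p["cy"])/p["fy"],-1]); e=np.array(p["eye"])
    return e+d*(z-e[2])/d[2]
def proj(p,X):
    c=R.from_quat(p["attitude"]).inv().apply(np.array(X,float)-p["eye"]); c=np.atleast_2d(c)
    return np.c_[p["cx"]+p["fx"]*c[:,0]/-c[:,2], p["cy"]-p["fy"]*c[:,1]/-c[:,2]]
def crop(im,x0,y0,w,h,s):
    c=cv2.resize(im[y0:y0+h,x0:x0+w],None,fx=s,fy=s,interpolation=cv2.INTER_CUBIC)
    for i in range(0,w,20): cv2.putText(c,str(x0+i),(i*s,10),0,.35,(0,255,0),1); cv2.line(c,(i*s,0),(i*s,h*s),(0,255,0),1) if 0 else cv2.line(c,(i*s,12),(i*s,18),(0,255,0),1)
    for i in range(0,h,20): cv2.putText(c,str(y0+i),(0,i*s+4),0,.35,(0,255,0),1); cv2.line(c,(24,i*s),(30,i*s),(0,255,0),1)
    return c
def state():
    o=get_obs(); return o["time"],np.round(o["tool_pos"],1),np.round(R.from_quat(o["tool_rot"]).as_matrix(),3).tolist(),round(o["opening"],1)
E
python3 - <<'E'
from h import *
t=cv2.imread("pics/top0.png")
a=crop(t,300,160,130,95,6); b=crop(t,150,150,145,95,5)
cv2.imwrite("pics/a.png",a);cv2.imwrite("pics/b.png",b)
p=camera_params("top"); q=camera_params("scene")
# cross-check calibration
for n,pp in (("top",p),("scene",q)): print(n,proj(pp,[[0,0,0],[200.5,617.9,230.5]]).round(0).tolist())
E
```

```text
top [[280.0, 368.0], [56.0, 309.0]]
scene [[304.0, 144.0], [508.0, 122.0]]
```

View pics/a.png

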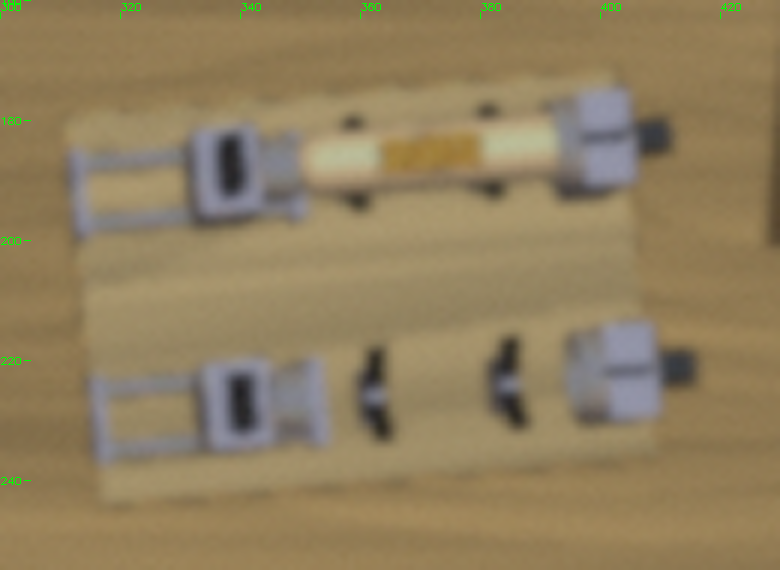

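View pics/b.png

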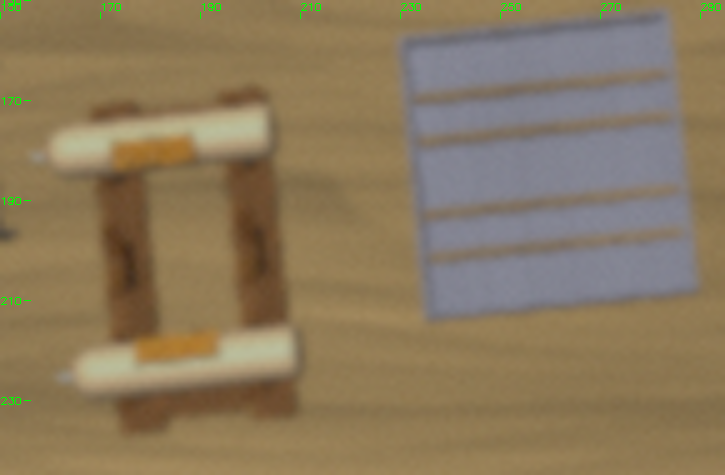

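The stand's heads are on the right (world -y). Gilt panel up at (372,185); far and near lanes as expected. In the cradle the two plain candles have domed ends to the left, and their panels are rolled opposite ways, towards each other. Next I'll compute coarse poses with size checks.

```bash
python3 - <<'E'
from h import *
p=camera_params("top")
A=lambda x,y:(300+x/6,160+y/6); B=lambda x,y:(150+x/5,150+y/5)
def show(n,l,z):
    P=[unproj(p,q,z)[:2] for q in l]; print(n,np.round(P,0).tolist()); return P
c=show("board TL TR BR BL",[A(65,122),A(615,70),A(657,450),A(105,507)],18)
print([np.linalg.norm(c[i]-c[(i+1)%4]).round(1) for i in range(4)],np.mean(c,0).round(1), "x axis deg",[np.degrees(np.arctan2(*(u[::-1]))).round(2) for u in (c[0]-c[1],c[3]-c[2])])
show("fins far,near",[A(231,165),A(240,403)],134)
show("gilt base,dome,panel ctr",[A(557,148),A(303,166)],80); show("panel",[A(432,153)],100)
t=show("tray",[B(401,37),B(668,10),B(698,290),B(427,320)],20)
print([np.linalg.norm(t[i]-t[(i+1)%4]).round(1) for i in range(4)],np.mean(t,0).round(1),[np.degrees(np.arctan2(*(u[::-1]))).round(2) for u in (t[0]-t[1],t[3]-t[2])])
for n,a,b in(("top plain dome,base",B(50,150),B(268,130)),("bottom",B(75,373),B(296,350))):
    k=show(n,[a,b],60); print(np.linalg.norm(k[0]-k[1]).round(1),np.degrees(np.arctan2(*((k[0]-k[1])[::-1]))))
show("panels",[B(152,151),B(177,346)],75)
for n,u in(("bottles..",[(295,117),(354,128),(376,264),(238,114),(215,268),(203,128)]),): show(n,u,50)
E
```

```text
board TL TR BR BL [[596.0, -92.0], [628.0, -388.0], [424.0, -409.0], [390.0, -115.0]]
[np.float64(297.5), np.float64(205.1), np.float64(295.7), np.float64(207.4)] [ 509.4 -250.9] x axis deg [np.float64(96.08), np.float64(96.53)]
fins far,near [[560.0, -171.0], [441.0, -176.0]]
gilt base,dome,panel ctr [[577.0, -345.0], [566.0, -213.0]]
panel [[571.0, -277.0]]
tray [[668.0, 169.0], [687.0, -3.0], [506.0, -25.0], [484.0, 149.0]]
[np.float64(173.7), np.float64(182.9), np.float64(174.8), np.float64(184.5)] [586.3  72.7] [np.float64(96.48), np.float64(96.98)]
top plain dome,base [[586.0, 384.0], [601.0, 247.0]]
137.7 95.93274703123902
bottom [[446.0, 364.0], [462.0, 226.0]]
138.8 96.60501978835858
panels [[584.0, 317.0], [463.0, 298.0]]
bottles.. [[796.0, -39.0], [762.0, -227.0], [331.0, -296.0], [803.0, 144.0], [313.0, 206.0], [757.0, 255.0]]
```

```bash
cat >> h.py <<'E'
def plan(target,yaw=None):
    """tool-frame shift (units of 0.2 m) and turn (units of pi) to go to target TCP mm / heading of tool x in deg"""
    o=get_obs(); M=R.from_quat(o["tool_rot"]).as_matrix(); h=np.degrees(np.arctan2(M[1,0],M[0,0]))
    s=M.T@(np.array(target)-o["tool_pos"])/200; n=np.linalg.norm(s)*200
    print("t",round(o["time"],1),"tcp",o["tool_pos"].round(1),"head",h.round(2),"shift",s.round(4),"mm",n.round(1),"rows>=",int(np.ceil(n/41.7)),"turn",None if yaw is None else round((h-yaw)/180,4),"F",o["ft_force"].round(1),"open",round(o["opening"],1),"grip",round(o["grasp_force"],1))
E
python3 -m crank '85 0 0 -0.035 0.0364;85 0 0 -0.035 0.0364;85 0 0 -0.035 0.0364;85 0 0 -0.035 0.0364;85 0 0 -0.035 0.0364;85 0 0 -0.035 0.0364;85 0 0 -0.035 0.0364;85 0 0 -0.035 0.0364;85 0 0 -0.035 0.0364;85 0 0 -0.035 0.0364' 30
python3 -c "
from h import *
plan([530,235,300],96.5)"
```

```text
time: 0.93
tool_pos: [200.6, 618.0, 301.1]
tool_rot: [0.668, 0.744, -0.0, 0.0]
ft_force: [-0.2, 0.8, -0.3]
opening: 84.7
grasp_force: 0.0
t 0.9 tcp [200.6 618.  301.1] head 96.17 shift [-2.0811  1.4316  0.0071] mm 505.2 rows>= 13 turn -0.0018 F [-0.2  0.8 -0.3] open 84.7 grip 0.0
```

```bash
python3 -m crank '85 -.149 .102 0 0;85 -.149 .102 0 0;85 -.149 .102 0 0;85 -.149 .102 0 0;85 -.149 .102 0 0;85 -.149 .102 0 0;85 -.149 .102 0 0'
python3 -m crank '85 -.149 .102 0 0;85 -.149 .102 0 0;85 -.149 .102 0 0;85 -.149 .102 0 0;85 -.149 .102 0 0;85 -.149 .102 0 0;85 -.149 .102 0 0;85 0 0 0 0;85 0 0 0 0'
python3 - <<'E'
from h import *
p=camera_params("wrist"); im=camera("wrist")[:,:,::-1].copy(); cv2.imwrite("pics/w1.png",im)
import pickle; pickle.dump(p,open("w1.pkl","wb")); plan([509,-250,330],96.5); print(p["eye"])
E
```

```text
time: 1.52
tool_pos: [366.9, 425.5, 301.0]
tool_rot: [0.666, 0.746, -0.0, -0.0]
ft_force: [0.4, 0.6, 0.1]
opening: 84.9
grasp_force: 0.0
time: 2.27
tool_pos: [532.8, 233.5, 301.0]
tool_rot: [0.668, 0.744, -0.0, 0.0]
ft_force: [-0.1, 1.5, 0.5]
opening: 85.3
grasp_force: 0.0
t 2.3 tcp [531.7 235.6 300.9] head 96.41 shift [-2.4001 -0.3836 -0.1445] mm 487.0 rows>= 12 turn -0.0005 F [-1.1  2.  -1.3] open 84.7 grip 0.0
[523.52203202 312.80472323 443.01366453]
```

View pics/w1.png

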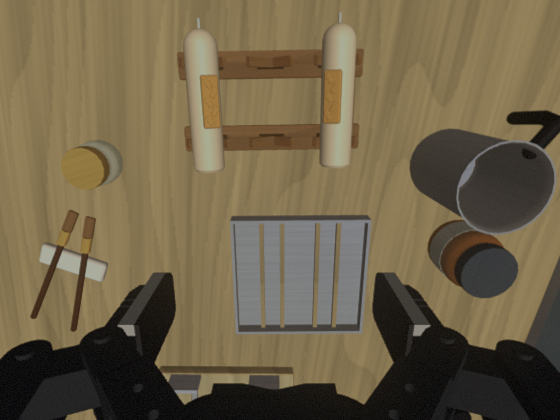

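The picture shows the left (robot-side) plain candle with dome tip at (200,29) and base at (208,170). The right one has its dome tip at (341,23) and base at (336,165). Tray corners are (231,216), (370,216), (365,333) and (236,333).

```bash
python3 - <<'E'
from h import *
import pickle; p=pickle.load(open("w1.pkl","rb"))
for n,w,b,pan in(("near-robot",(200,29),(208,171),(210.5,101)),("far",(341,23),(336,166),(332,97))):
    W=unproj(p,w,60)[:2];B_=unproj(p,b,60)[:2];u=(W-B_);L=np.linalg.norm(u);u/=L
    C=B_+73*u
    # roll: find r such that panel-face centre at C + 20*(sin r * right, cos r) projects at pan
    s=np.array([u[1],-u[0]])  # right of axis (y_candle = -s)
    best=min(np.linspace(-1.2,1.2,241),key=lambda r:np.linalg.norm(proj(p,np.r_[C+20*np.sin(r)*s,60+20*np.cos(r)])-pan))
    print(n,"dome",W.round(1),"base",B_.round(1),"L",L.round(1),"ang",np.degrees(np.arctan2(u[1],u[0])).round(2),"C",C.round(1),"roll to +x world",best, proj(p,np.r_[C+20*np.sin(best)*s,60+20*np.cos(best)]).round(1))
t=[unproj(p,q,20)[:2] for q in((231,216),(370,216),(365,333),(236,333))]
print(np.round(t,1).tolist(),np.mean(t,0).round(1),[np.linalg.norm(t[i]-t[(i+1)%4]).round(1) for i in range(4)],[np.degrees(np.arctan2(*v[::-1])).round(1) for v in(t[0]-t[3],t[1]-t[2])])
E
```

```text
near-robot dome [443.6 365.4] base [458.6 222.6] L 143.6 ang 95.98 C [451.  295.2] roll to +x world 0.51 [[210.5 103.7]]
far dome [582.1 385.8] base [600.6 243.8] L 143.2 ang 97.43 C [591.1 316.1] roll to +x world -0.49 [[332.1  97.9]]
[[484.3, 157.1], [663.1, 176.6], [690.9, -2.2], [504.2, -22.6]] [585.6  77.2] [np.float64(179.8), np.float64(180.9), np.float64(187.8), np.float64(180.9)] [np.float64(96.3), np.float64(98.9)]
```

```bash
python3 -m crank '85 -.186 -.006 0 0;85 -.186 -.006 0 0;85 -.186 -.006 0 0;85 -.186 -.006 0 0;85 -.186 -.006 0 0;85 -.186 -.006 0 0;85 -.186 -.006 0 0;85 -.186 -.006 0 0;85 -.186 -.006 0 0;85 0 0 0 0' >/dev/null
python3 - <<'E'
from h import *
plan([515,-110,300],96.6)
p=camera_params("wrist"); im=camera("wrist")[:,:,::-1].copy(); cv2.imwrite("pics/w2.png",im)
import pickle; pickle.dump(p,open("w2.pkl","wb")); 
E
```

```text
t 3.1 tcp [ 557.9 -104.6  301.7] head 96.1 shift [-0.004  -0.2162  0.0084] mm 43.3 rows>= 2 turn -0.0028 F [-0.5 -1.2  0.8] open 84.8 grip 0.0
```

View pics/w2.png

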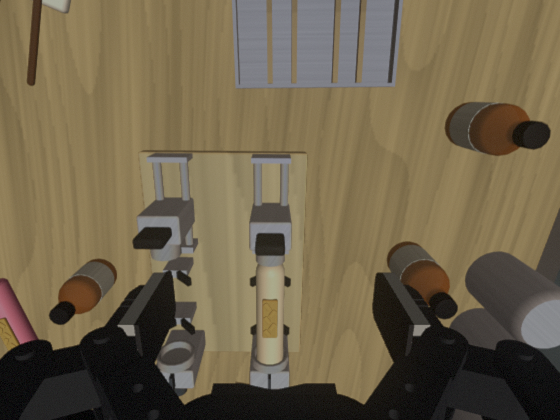

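The far lane holds the gilt candle, with its panel centre at (270,318) and the index mark at (269,378). Fins are at (270,245) and (155,238), and the board corners at (140,153), (308,153) and (301,352).

```bash
python3 - <<'E'
from h import *
import pickle; p=pickle.load(open("w2.pkl","rb"))
c=[unproj(p,q,18)[:2] for q in((140,153),(308,153),(301,352))]
print(np.round(c,1).tolist(),np.linalg.norm(c[0]-c[1]).round(1),[np.degrees(np.arctan2(*v[::-1])).round(2) for v in(c[0]-c[1],c[1]-c[2])])
th=np.radians(96.5);u=np.array([np.cos(th),np.sin(th)]);v=np.array([-u[1],u[0]])  # stand x,y
O=(c[0]+c[1])/2-150*u; print("O",O.round(1))
f=lambda n,q,z:print(n,unproj(p,q,z)[:2].round(1),"stand",[(unproj(p,q,z)[:2]-O)@u,(unproj(p,q,z)[:2]-O)@v])
f("panel far",(270,318),100)
f("panel top end",(270,299),100);f("panel low end",(270,337),100)
f("mark far",(269,378),110);f("mark near",(172,378),110)
f("rail end far",(270,158),40);
for n,y in(("far",-60),("near",60)):
  for k in(60,70,80,90): print(n,k,[proj(p,np.r_[O+(k+d)*u+y*v,z]).round(0).tolist()[0] for d,z in((-6,134),(6,134),(6,99))])
im=cv2.imread("pics/w2.png"); cv2.imwrite("pics/w2c.png",crop(im,125,140,190,150,4))
E
```

```text
[[392.6, -112.1], [597.8, -90.3], [628.1, -387.1]] 206.3 [np.float64(-173.92), np.float64(95.84)]
O [ 512.2 -250.2]
panel far [ 570.6 -273.2] stand [np.float64(-29.43171367334975), np.float64(-55.46987062752453)]
panel top end [ 568.  -247.8] stand [np.float64(-3.89178617372686), np.float64(-55.74401157539871)]
panel low end [ 573.3 -299.7] stand [np.float64(-56.025269601208656), np.float64(-55.18442022326967)]
mark far [ 577.5 -351. ] stand [np.float64(-107.51151044983168), np.float64(-53.5301743656164)]
mark near [ 460.9 -363.5] stand [np.float64(-106.73070021382249), np.float64(63.737223562350266)]
rail end far [551.9 -97.4] stand [np.float64(147.34551950904782), np.float64(-56.72494056709523)]
far 60 [[273.0, 268.0], [273.0, 257.0], [273.0, 242.0]]
far 70 [[273.0, 259.0], [273.0, 248.0], [273.0, 234.0]]
far 80 [[273.0, 250.0], [273.0, 238.0], [273.0, 225.0]]
far 90 [[273.0, 240.0], [273.0, 229.0], [273.0, 216.0]]
near 60 [[153.0, 269.0], [152.0, 258.0], [162.0, 243.0]]
near 70 [[152.0, 260.0], [150.0, 248.0], [161.0, 235.0]]
near 80 [[151.0, 250.0], [149.0, 239.0], [160.0, 226.0]]
near 90 [[149.0, 241.0], [148.0, 229.0], [159.0, 217.0]]
```

View pics/w2c.png

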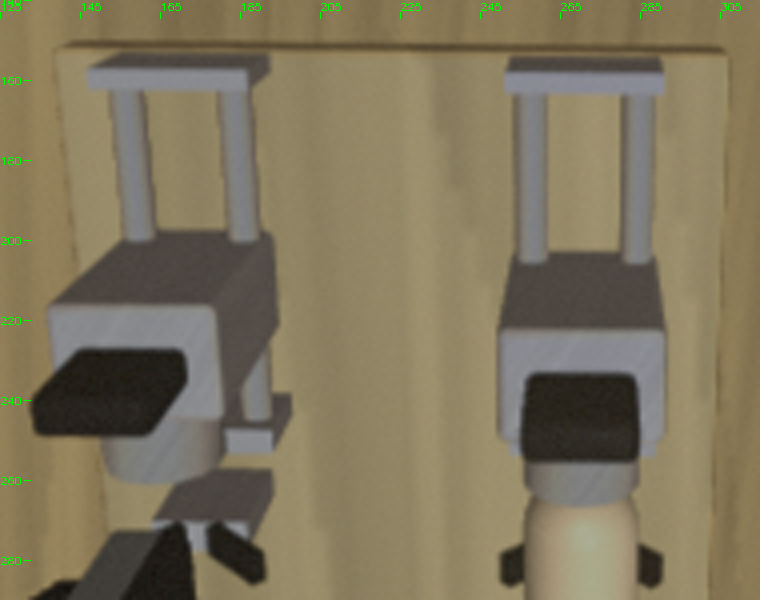

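```bash
python3 -c "
from h import *
plan([561.9,-191.5,200],96.1)"
python3 -m crank '0 -.145 -.004 .17 0;0 -.145 -.004 .17 0;0 -.145 -.004 .17 0;0 0 0 0 0;0 0 0 0 0;0 0 0 0 0'
python3 -c "
from h import *
plan([561.9,-191.5,107],96.1)"
```

```text
t 3.2 tcp [ 558.3 -100.9  301.4] head 96.23 shift [-0.4521 -0.0311  0.5075] mm 136.1 rows>= 4 turn 0.0007 F [0.1 1.2 0. ] open 84.8 grip 0.0
time: 3.7
tool_pos: [566.5, -176.3, 206.4]
tool_rot: [0.665, 0.747, 0.0, -0.0]
ft_force: [0.7, -0.4, 0.4]
opening: 11.5
grasp_force: 0.0
t 3.7 tcp [ 566.5 -176.3  206.4] head 96.65 shift [-0.0733 -0.0315  0.4967] mm 100.6 rows>= 3 turn 0.0031 F [ 0.7 -0.4  0.4] open 11.5 grip 0.0
```

```bash

python3 -m crank '0 -.073 -.03 0 0;0 0 0 0 0;0 0 0 0 0'
python3 -c "
from h import *
plan([561.9,-191.5,107],96.1);plan([561.9,-191.5,107],96.1)"
```

```text
time: 3.95
tool_pos: [562.3, -192.7, 207.5]
tool_rot: [0.666, 0.746, 0.001, 0.001]
ft_force: [0.5, -0.1, -1.0]
opening: -0.0
grasp_force: 0.0
t 4.0 tcp [ 562.3 -192.7  207.5] head 96.55 shift [ 0.0063 -0.0022  0.5023] mm 100.5 rows>= 3 turn 0.0025 F [ 0.5 -0.1 -1. ] open -0.0 grip 0.0
t 4.0 tcp [ 562.3 -192.7  207.5] head 96.55 shift [ 0.0063 -0.0022  0.5023] mm 100.5 rows>= 3 turn 0.0025 F [ 0.5 -0.1 -1. ] open -0.0 grip 0.0
```

Descend, then push the fin outward by about 49 mm.

```bash

python3 -m crank '0 .003 0 .126 0;0 .003 0 .126 0;0 0 0 .126 0;0 0 0 .126 0;0 0 0 0 0'
python3 -m crank '0 .04 0 0 0;0 .05 0 0 0;0 .05 0 0 0;0 .05 0 0 0;0 .05 0 0 0;0 0 0 0 0;0 0 0 0 0'
```

```text
time: 4.37
tool_pos: [559.7, -189.7, 101.6]
tool_rot: [0.665, 0.747, -0.001, -0.003]
ft_force: [-0.7, -0.1, -1.2]
opening: 0.0
grasp_force: 0.0
time: 4.95
tool_pos: [557.1, -143.7, 107.2]
tool_rot: [0.665, 0.747, 0.001, 0.001]
ft_force: [0.4, 0.0, 0.2]
opening: 0.1
grasp_force: 0.0
```

```bash

python3 -m crank '0 -.02 0 0 0;0 -.05 0 -.16 0;0 -.1 -.05 -.16 0;0 -.1 -.18 0 0;0 0 -.18 0 0;0 0 -.18 0 0;0 0 0 0 0;0 0 0 0 0'
python3 -c "
from h import *
plan([441.7,-196.5,107],96.1)"
```

```text
time: 5.62
tool_pos: [443.6, -212.8, 170.4]
tool_rot: [0.667, 0.745, 0.002, 0.0]
ft_force: [0.4, 0.5, 0.2]
opening: 0.0
grasp_force: 0.0
t 5.6 tcp [ 443.6 -212.8  170.4] head 96.34 shift [ 0.0815 -0.0015  0.3173] mm 65.5 rows>= 2 turn 0.0014 F [0.4 0.5 0.2] open 0.0 grip 0.0
```

```bash

python3 -m crank '0 .08 0 0 0;0 0 0 .1 0;0 0 0 .11 0;0 0 0 .107 0;0 0 0 0 0'
python3 -m crank '0 .05 0 0 0;0 .05 0 0 0;0 .05 0 0 0;0 .06 0 0 0;0 0 0 0 0;0 0 0 0 0;0 -.02 0 0 0;34 -.03 0 -.16 0;60 -.06 .06 -.1 0;60 0 0 0 0'
python3 -c "
from h import *
plan([567.4,-243.4,150],96.1)"
```

```text
time: 6.03
tool_pos: [441.9, -195.4, 103.2]
tool_rot: [0.666, 0.746, -0.002, -0.002]
ft_force: [-0.8, 0.8, 0.3]
opening: 0.3
grasp_force: 0.0
time: 6.87
tool_pos: [456.5, -177.7, 162.5]
tool_rot: [0.666, 0.746, 0.002, 0.003]
ft_force: [0.8, 0.4, 0.2]
opening: 35.7
grasp_force: 0.0
t 6.9 tcp [ 456.5 -177.7  162.5] head 96.43 shift [-0.3884  0.5138  0.0669] mm 129.5 rows>= 4 turn 0.0018 F [0.8 0.4 0.2] open 35.7 grip 0.0
```

```bash

python3 -m crank '60 -.097 .128 0 .001;60 -.097 .128 0 .001;60 -.097 .128 0 0;60 -.097 .13 0 0;60 0 0 0 0;60 0 0 0 0'
python3 -c "
from h import *
plan([567.4,-243.4,66],96.1)"
```

```text
time: 7.37
tool_pos: [563.6, -242.5, 156.7]
tool_rot: [0.669, 0.744, -0.002, -0.0]
ft_force: [-0.3, -0.1, 0.2]
opening: 60.0
grasp_force: 0.0
t 7.4 tcp [ 563.6 -242.5  156.7] head 96.07 shift [-0.0055  0.0197  0.4535] mm 90.8 rows>= 3 turn -0.0001 F [-0.3 -0.1  0.2] open 60.0 grip 0.0
```

```bash

python3 -m crank '60 -.005 .02 .1 0;60 0 0 .12 0;60 0 0 .12 0;60 0 0 .11 0;60 0 0 0 0;20 0 0 0 0;20 0 0 0 0;20 0 0 0 0;20 0 0 0 0;20 0 0 0 0' 40
python3 -c "
from h import *
plan([567.4,-243.4,66],96.1)"
```

```text
time: 8.2
tool_pos: [567.8, -240.5, 68.7]
tool_rot: [0.668, 0.744, 0.001, -0.0]
ft_force: [2.3, 3.8, -7.1]
opening: 45.1
grasp_force: 42.7
t 8.2 tcp [ 567.8 -240.5   68.7] head 96.19 shift [-0.0144 -0.0036  0.0134] mm 4.0 rows>= 1 turn 0.0005 F [ 2.3  3.8 -7.1] open 45.1 grip 42.7
```

The pads met a vee rest: the rests are at panel -29 and +41 mm, so the candle's middle sits near stand x = -6. I'll open and shift 24 mm towards the head.

```bash

python3 -m crank '60 0 0 0 0;60 0 0 0 0;60 0 0 -.2 0;60 -.13 0 0 0;60 0 0 .1 0;60 0 0 .09 0;60 0 0 0 0;20 0 0 0 0;20 0 0 0 0;20 0 0 0 0' 40
python3 -m crank '20 0 0 0 0;20 0 0 0 0;20 0 0 0 0'
python3 -c "
from h import *
plan([570.0,-267.2,66],96.1)"
```

```text
time: 9.03
tool_pos: [570.6, -267.9, 71.6]
tool_rot: [0.668, 0.744, 0.0, 0.001]
ft_force: [-1.0, 0.1, 2.7]
opening: 32.5
grasp_force: 39.5
time: 9.28
tool_pos: [570.6, -267.8, 71.6]
tool_rot: [0.668, 0.744, 0.0, 0.001]
ft_force: [-1.3, 0.5, 6.5]
opening: 32.7
grasp_force: 39.8
t 9.3 tcp [ 570.6 -267.8   71.6] head 96.12 shift [ 0.0035 -0.0028  0.0278] mm 5.6 rows>= 1 turn 0.0001 F [-1.3  0.5  6.5] open 32.7 grip 39.8
```

```bash

python3 -m crank '20 .03 0 0 0;20 .03 0 0 0;20 .03 0 0 0;20 0 0 -.1 0;20 0 0 -.15 0;20 0 0 -.15 0;20 0 0 -.15 0;20 .1 0 0 0;20 .18 0 0 0;20 .18 0 0 0'
python3 -c "
from h import *
plan([585,30,180],96.6)
cv2.imwrite('pics/s3.png',camera('scene')[:,:,::-1])
t=camera('top')[:,:,::-1]
cv2.imwrite('pics/t3.png',crop(t.copy(),150,140,220,110,3))"
```

```text
time: 10.12
tool_pos: [557.9, -157.2, 180.4]
tool_rot: [0.669, 0.743, 0.0, 0.0]
ft_force: [1.0, 1.2, -1.4]
opening: 32.5
grasp_force: 45.6
t 10.1 tcp [ 557.9 -157.2  180.4] head 96.01 shift [0.9168 0.2329 0.0022] mm 189.2 rows>= 5 turn -0.0033 F [ 1.   1.2 -1.4] open 32.5 grip 45.6
```

View pics/t3.png

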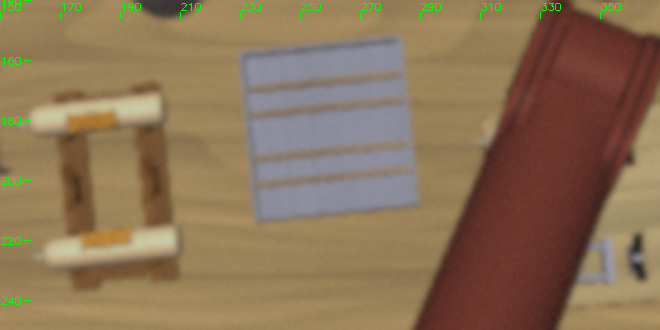

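```bash

python3 -m crank '20 .15 .01 0 -.001;20 .17 .01 0 -.001;20 .17 .01 0 -.001;20 .17 .01 0 0;20 .17 .01 0 0;20 .17 0 0 0;20 .12 0 0 0;20 0 0 0 0;20 0 0 0 0'
python3 -c "
from h import *
import pickle; p=pickle.load(open('w1.pkl','rb'))
print([unproj(p,((a+b)/2,r),14).round(1) for a,b,r in((262,282,226),(263,282,325),(318,337,226),(314.5,334,325))])
plan([547.6,76.6,60],96.6)"
```

```text
time: 10.97
tool_pos: [542.1, 68.3, 179.8]
tool_rot: [0.663, 0.749, -0.0, -0.0]
ft_force: [0.6, -0.4, -1.1]
opening: 32.5
grasp_force: 45.6
[array([538.8, 146.8,  14. ]), array([556. ,  -7.6,  14. ]), array([611.8, 154.7,  14. ]), array([6.313e+02, 6.000e-01, 1.400e+01])]
t 11.0 tcp [542.1  68.3 179.8] head 96.93 shift [0.0377 0.0328 0.5991] mm 120.2 rows>= 3 turn 0.0018 F [ 0.6 -0.4 -1.1] open 32.5 grip 45.6
```

```bash

python3 -m crank '20 .037 .028 .08 0.002;20 0 0 .16 0;20 0 0 .18 0;20 0 0 .18 0;20 0 0 .1 0;20 0 0 .05 0;20 0 0 0 0;20 0 0 0 0'
python3 -c "
from h import *
plan([546.8,76.6,17],96.6)"
```

```text
time: 11.63
tool_pos: [548.0, 73.1, 30.7]
tool_rot: [0.667, 0.745, -0.0, 0.0]
ft_force: [-0.2, 0.6, 0.3]
opening: 32.7
grasp_force: 45.6
t 11.6 tcp [548.   73.1  30.7] head 96.26 shift [ 0.0181 -0.0041  0.0687] mm 14.2 rows>= 1 turn -0.0019 F [-0.2  0.6  0.3] open 32.7 grip 45.6
```

```bash

python3 -m crank '20 .01 -.004 .03 0;20 0 0 .02 0;20 0 0 .012 0;20 0 0 0 0;20 0 0 0 0'
python3 -c "
from h import *
plan([546.8,76.6,17],96.6)"
```

```text
time: 12.05
tool_pos: [546.7, 75.9, 17.9]
tool_rot: [0.667, 0.745, 0.0, 0.0]
ft_force: [0.1, 0.2, -0.9]
opening: 32.3
grasp_force: 45.6
t 12.1 tcp [546.7  75.9  17.9] head 96.33 shift [0.0034 0.0006 0.0048] mm 1.2 rows>= 1 turn -0.0015 F [ 0.1  0.2 -0.9] open 32.3 grip 45.6
```

```bash

python3 -m crank '20 0 0 .008 0;20 0 0 .006 0;20 0 0 0 0;36 0 0 0 0;40 0 0 0 0;50 0 0 0 0;50 0 0 0 0;50 0 0 -.15 0;50 0 0 -.2 0;50 0 0 -.2 0'
python3 -c "
from h import *
plan([451,295.2,170],96.3)"
```

```text
time: 12.88
tool_pos: [545.5, 75.2, 125.3]
tool_rot: [0.667, 0.745, -0.001, -0.0]
ft_force: [1.6, 0.9, -0.2]
opening: 50.0
grasp_force: 0.0
t 12.9 tcp [545.5  75.2 125.3] head 96.29 shift [ 1.1449 -0.3498 -0.2244] mm 243.6 rows>= 6 turn -0.0001 F [ 1.6  0.9 -0.2] open 50.0 grip 0.0
```

```bash

python3 -m crank '60 .163 -.05 -.06 0;60 .163 -.05 -.06 0;60 .163 -.05 -.06 0;60 .163 -.05 -.04 0;60 .163 -.05 0 0;60 .163 -.05 0 0;60 .163 -.05 0 0;60 0 0 0 0;60 0 0 0 0'
python3 -c "
from h import *
plan([451,295.2,51],96.3)"
```

```text
time: 13.63
tool_pos: [450.6, 296.8, 168.5]
tool_rot: [0.665, 0.746, -0.0, -0.0]
ft_force: [-0.0, -1.0, -0.2]
opening: 59.9
grasp_force: 0.0
t 13.6 tcp [450.6 296.8 168.5] head 96.57 shift [-0.0083  0.0014  0.5875] mm 117.5 rows>= 3 turn 0.0015 F [-0.  -1.  -0.2] open 59.9 grip 0.0
```

```bash

python3 -m crank '60 -.008 0 .15 .001;60 0 0 .18 0;60 0 0 .16 0;60 0 0 .095 0;60 0 0 0 0;20 0 0 0 0;20 0 0 0 0;20 0 0 0 0;20 0 0 0 0;20 0 0 0 0' 30
python3 -c "
from h import *
plan([451,295.2,51],96.3)"
```

```text
time: 14.47
tool_pos: [453.0, 293.2, 53.4]
tool_rot: [0.668, 0.744, 0.001, 0.0]
ft_force: [-2.1, -4.8, 7.6]
opening: 33.1
grasp_force: 30.0
t 14.5 tcp [453.  293.2  53.4] head 96.12 shift [ 0.011  -0.0087  0.0121] mm 3.7 rows>= 1 turn -0.001 F [-2.1 -4.8  7.6] open 33.1 grip 30.0
```

```bash

python3 -m crank '20 0 0 -.1 0;20 0 0 -.15 0;20 0 0 -.1 0;20 -.15 0 -.05 0;20 -.18 -.02 0 0;20 -.18 -.02 0 0;20 -.18 -.03 0 0;20 -.18 -.03 0 0;20 -.17 -.03 0 0;20 0 0 0 0'
python3 -c "
from h import *
plan([445,85,11],96.3)"
```

```text
time: 15.3
tool_pos: [448.4, 77.3, 132.6]
tool_rot: [0.671, 0.741, 0.001, -0.0]
ft_force: [0.6, -1.4, -2.1]
opening: 33.4
grasp_force: 30.6
t 15.3 tcp [448.4  77.3 132.6] head 95.69 shift [ 0.0394 -0.0138  0.6081] mm 121.9 rows>= 3 turn -0.0034 F [ 0.6 -1.4 -2.1] open 33.4 grip 30.6
```

```bash

python3 -m crank '20 .03 -.014 .1 -.002;20 0 0 .18 0;20 0 0 .18 0;20 0 0 .1 0;20 0 0 .03 0;20 0 0 0 0;20 0 0 0 0'
python3 -c "
from h import *
plan([445,85,10],96.3)"
```

```text
time: 15.88
tool_pos: [445.9, 89.6, 15.0]
tool_rot: [0.666, 0.746, 0.001, 0.0]
ft_force: [1.0, -0.2, -0.9]
opening: 33.3
grasp_force: 30.7
t 15.9 tcp [445.9  89.6  15. ] head 96.49 shift [-0.0222 -0.0071  0.0248] mm 6.8 rows>= 1 turn 0.001 F [ 1.  -0.2 -0.9] open 33.3 grip 30.7
```

```bash

python3 -m crank '20 0 0 .015 0;20 0 0 .008 0;20 0 0 .004 0;20 0 0 0 0;36 0 0 0 0;42 0 0 0 0;50 0 0 0 0;50 0 0 -.1 0;50 -.1 0 -.15 0;50 0 0 -.2 0'
python3 -m crank '0 -.15 0 -.2 0;0 -.15 0 -.2 0;0 0 0 -.1 0;0 0 0 0 0;0 0 0 0 0'
python3 - <<'E'
from h import *
plan([445,85,10],96.3)
p=camera_params("wrist"); im=camera("wrist")[:,:,::-1].copy()
import pickle; pickle.dump(p,open("w4.pkl","wb")); cv2.imwrite("pics/w4.png",im); print(proj(p,[[445,90,17],[447,80,35]]))
E
```

```text
time: 16.72
tool_pos: [445.8, 66.2, 97.9]
tool_rot: [0.667, 0.745, -0.003, 0.0]
ft_force: [0.9, 0.9, 0.2]
opening: 49.8
grasp_force: 0.0
time: 17.13
tool_pos: [453.6, 20.1, 186.1]
tool_rot: [0.666, 0.746, 0.002, 0.0]
ft_force: [0.3, 0.5, -0.2]
opening: -0.0
grasp_force: 0.0
t 17.1 tcp [453.6  20.1 186.1] head 96.48 shift [ 0.3256 -0.0082  0.8809] mm 187.8 rows>= 5 turn 0.001 F [ 0.3  0.5 -0.2] open -0.0 grip 0.0
[[273.54754524 105.56592921]
 [274.62613286 119.11856509]]
```

View pics/w4.png

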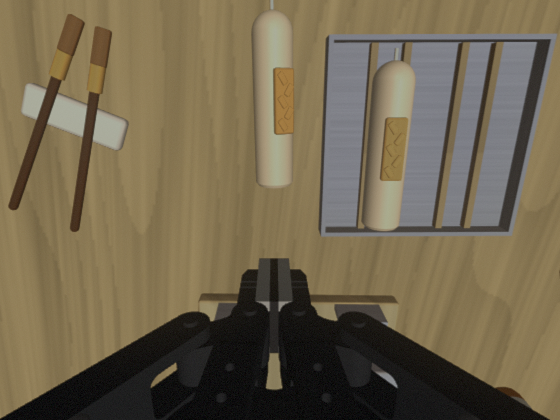

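The gilt candle rests in the tray's near nest. The plain candle lies on the table with its dome at (272,11), base at (274.5,187) and panel centre at (284,101), still rolled.

```bash
cat >> h.py <<'E'
def candle(p,w,b,pan,z):
    W=unproj(p,w,z)[:2];B_=unproj(p,b,z)[:2];u=W-B_;L=np.linalg.norm(u);u/=L;C=W-70*u
    s=np.array([u[1],-u[0]])
    r=min(np.linspace(-1.2,1.2,241),key=lambda r:np.linalg.norm(proj(p,np.r_[C+20*np.sin(r)*s,z+20*np.cos(r)])-pan))
    print("L",L.round(1),"ang",np.degrees(np.arctan2(u[1],u[0])).round(2),"C",C.round(1),"W",W.round(1),"B",B_.round(1),"roll +x",r.round(2),"proj",proj(p,np.r_[C+20*np.sin(r)*s,z+20*np.cos(r)]).round(1))
    return C,u
E
python3 - <<'E'
from h import *
import pickle; p=pickle.load(open("w4.pkl","rb"))
C,u=candle(p,(272,11),(274.5,187),(284,101),17)
P=C-50*u; print("press",P); plan([*P,90],96.4)
E
```

```text
L 144.7 ang 97.29 C [444.5  92.3] W [435.7 161.7] B [454.   18.2] roll +x 0.45 proj [[284.1 103.1]]
press [450.87329014  42.6817602 ]
t 17.2 tcp [452.8  20.2 184.9] head 96.52 shift [0.1122 0.0032 0.4748] mm 97.6 rows>= 3 turn 0.0007 F [0.4 0.  0.1] open 0.3 grip 0.0
```

```bash

python3 -m crank '0 .1 .02 .1 0;0 .012 .005 .15 0;0 0 0 .18 0;0 0 0 .18 0;0 0 0 .08 0;0 0 0 0 0;0 0 0 0 0'
python3 -c "
from h import *
plan([455,42.5,34],96.5)"
```

```text
time: 17.77
tool_pos: [454.0, 42.0, 46.0]
tool_rot: [0.666, 0.746, -0.002, -0.0]
ft_force: [0.5, 0.2, 0.1]
opening: -0.3
grasp_force: 0.0
t 17.8 tcp [454.  42.  46.] head 96.49 shift [0.002  0.0053 0.0598] mm 12.0 rows>= 1 turn -0.0 F [0.5 0.2 0.1] open -0.3 grip 0.0
```

```bash

python3 -m crank '0 0 0 .03 0;0 0 0 .02 0;0 0 0 .005 0;0 0 0 0 0;0 0 0 0 0'
python3 -m crank '0 0 0 .005 0;0 0 0 .005 0;0 0 0 0 0'
```

```text
time: 18.18
tool_pos: [455.6, 42.8, 36.6]
tool_rot: [0.666, 0.746, 0.0, 0.0]
ft_force: [-0.1, 0.4, -0.0]
opening: -0.0
grasp_force: 0.0
time: 18.43
tool_pos: [455.4, 42.7, 34.1]
tool_rot: [0.666, 0.746, 0.0, -0.0]
ft_force: [0.2, 0.7, 1.4]
opening: -0.3
grasp_force: 0.3
```

Contact is just starting. I'll press slightly more, then drag.

```bash

python3 -m crank '0 0 0 .005 0;0 0 0 .003 0;0 0 0 0 0'
python3 -m crank '0 0 -.01 0 0;0 0 -.01 0 0;0 0 -.01 0 0;0 0 -.01 0 0;0 0 0 0 0'
```

```text
time: 18.68
tool_pos: [457.4, 43.0, 33.8]
tool_rot: [0.666, 0.746, 0.001, 0.001]
ft_force: [0.4, 0.3, 12.9]
opening: -0.0
grasp_force: 6.8
time: 19.1
tool_pos: [449.2, 41.9, 33.8]
tool_rot: [0.666, 0.746, 0.001, 0.001]
ft_force: [-0.2, -2.1, 14.7]
opening: 0.2
grasp_force: 7.0
```

```bash

python3 -m crank '0 0 -.01 0 0;0 0 -.01 0 0;0 0 -.01 0 0;0 0 -.01 0 0;0 0 0 0 0;0 0 0 -.1 0;0 -.1 0 -.2 0;0 -.1 0 -.2 0;0 -.1 0 -.2 0;0 0 0 0 0'
python3 - <<'E'
from h import *
get_obs(); p=camera_params("wrist"); im=camera("wrist")[:,:,::-1].copy()
import pickle; pickle.dump(p,open("w5.pkl","wb")); cv2.imwrite("pics/w5.png",im)
g=im[:,:,:]; cv2.imwrite("pics/w5c.png",crop(im,220,0,140,200,3)); plan([445,85,10],96.3)
E
```

```text
time: 19.93
tool_pos: [449.4, -18.2, 170.5]
tool_rot: [0.668, 0.744, 0.004, 0.002]
ft_force: [1.9, 0.4, 0.5]
opening: 0.1
grasp_force: 0.0
t 20.0 tcp [448.2 -16.  167.6] head 96.34 shift [0.5013 0.0349 0.7898] mm 187.2 rows>= 5 turn 0.0002 F [0.4 0.1 0.7] open 0.0 grip 0.0
```

View pics/w5c.png

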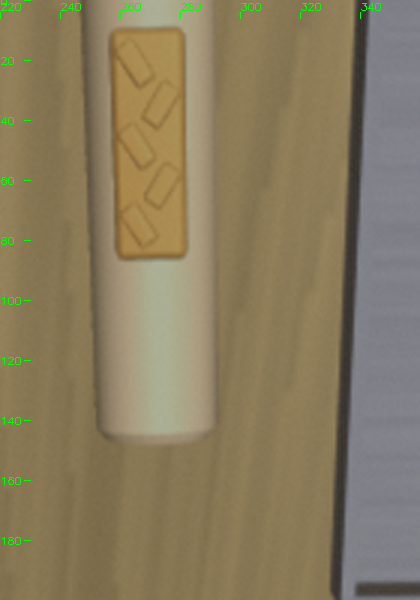

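The panel is now centred between the candle's sides (panel 257–281, sides 249–291 at row 48), and the base is at (272.3,147).

```bash
python3 - <<'E'
from h import *
import pickle; p=pickle.load(open("w5.pkl","rb"))
B=unproj(p,(272.3,147),17)[:2];A=unproj(p,(269.7,15),17)[:2];u=(A-B)/np.linalg.norm(A-B);C=B+73*u
print(B,u,np.degrees(np.arctan2(u[1],u[0])),"C",C); s=np.array([u[1],-u[0]])
for r in(-.2,-.1,0,.1,.2): print(r,proj(p,np.r_[C+20*np.sin(r)*s,17+20*np.cos(r)]).round(1))
a=np.degrees(np.arctan2(u[1],u[0])); plan([*(C),80],a)
E
```

```text
[444.71593989  18.79688668] [-0.12635235  0.99198543] 97.25885872041809 C [435.49221868  91.21182276]
-0.2 [[265.   50.4]]
-0.1 [[267.7  50.3]]
0 [[270.4  50.2]]
0.1 [[273.2  50.2]]
0.2 [[275.9  50.2]]
t 20.0 tcp [448.2 -16.  167.6] head 96.34 shift [ 0.5384 -0.0067  0.4397] mm 139.0 rows>= 4 turn -0.0051 F [0.4 0.1 0.7] open 0.0 grip 0.0
```

```bash

python3 -m crank '55 .134 0 .02 -.005;55 .134 0 .1 0;55 .134 0 .12 0;55 .134 0 .12 0;55 0 0 .08 0;55 0 0 0 0;55 0 0 0 0'
python3 -c "
from h import *
plan([435.5,91.2,11],97.2)"
```

```text
time: 20.57
tool_pos: [431.3, 90.9, 75.3]
tool_rot: [0.66, 0.751, -0.002, -0.0]
ft_force: [1.0, 0.3, -0.2]
opening: 54.7
grasp_force: 0.0
t 20.6 tcp [431.3  90.9  75.3] head 97.4 shift [-0.0004  0.0218  0.3217] mm 64.5 rows>= 2 turn 0.0011 F [ 1.   0.3 -0.2] open 54.7 grip 0.0
```

```bash

python3 -m crank '55 0 .021 .1 0;55 0 0 .12 0;55 0 0 .08 0;55 0 0 .015 0;55 0 0 0 0;55 0 0 0 0'
python3 -c "
from h import *
plan([435.5,91.2,10],97.2)"
```

```text
time: 21.07
tool_pos: [437.4, 91.9, 14.5]
tool_rot: [0.66, 0.751, 0.001, 0.0]
ft_force: [0.4, -0.8, -0.1]
opening: 54.7
grasp_force: 0.0
t 21.1 tcp [437.4  91.9  14.5] head 97.34 shift [-0.0023 -0.0097  0.0224] mm 4.9 rows>= 1 turn 0.0008 F [ 0.4 -0.8 -0.1] open 54.7 grip 0.0
```

```bash

python3 -m crank '55 0 -.009 .015 0;50 0 0 .005 0;45 0 0 0 0;40 0 0 0 0;20 0 0 0 0;20 0 0 0 0;20 0 0 0 0;20 0 0 0 0' 40
python3 -m crank '20 0 0 -.1 0;20 0 0 -.15 0;20 0 0 -.18 0;20 0 0 -.18 0;20 0 0 -.1 0;20 0 0 0 0;20 0 0 0 0'
python3 -c "
from h import *
cv2.imwrite('pics/ws6.png',camera('wrist')[:,:,::-1])
plan([451.3,-286,180],96.1)"
```

```text
time: 21.73
tool_pos: [435.0, 92.2, 9.8]
tool_rot: [0.66, 0.751, 0.0, -0.0]
ft_force: [-2.3, -0.9, 8.9]
opening: 32.6
grasp_force: 39.0
time: 22.32
tool_pos: [435.3, 92.5, 152.1]
tool_rot: [0.66, 0.751, 0.001, -0.0]
ft_force: [-0.3, 0.1, -2.1]
opening: 32.3
grasp_force: 40.9
t 22.4 tcp [434.5  92.1 151. ] head 97.42 shift [-1.8854 -0.1605 -0.1464] mm 379.6 rows>= 10 turn 0.0073 F [ 0.7 -0.7 -1. ] open 32.4 grip 40.9
```

```bash

python3 -m crank '20 -.15 -.01 -.05 .001;20 -.18 -.016 -.05 .001;20 -.18 -.016 -.05 .001;20 -.18 -.016 0 .001;20 -.18 -.016 0 .001;20 -.18 -.016 0 .001;20 -.18 -.016 0 .001;20 -.18 -.016 0 0;20 -.18 -.016 0 0;20 -.15 -.016 0 0'
python3 -m crank '20 -.06 -.01 0 0;20 0 0 0 0;20 0 0 0 0'
python3 -c "
from h import *
plan([449.6,-270,76],96.1)"
```

```text
time: 23.2
tool_pos: [443.9, -247.9, 180.6]
tool_rot: [0.668, 0.745, -0.0, -0.001]
ft_force: [0.6, 1.0, 0.8]
opening: 32.7
grasp_force: 40.8
time: 23.45
tool_pos: [441.6, -260.5, 180.1]
tool_rot: [0.67, 0.743, -0.002, -0.002]
ft_force: [0.4, -0.2, -1.2]
opening: 32.5
grasp_force: 40.8
t 23.4 tcp [ 441.6 -260.5  180.1] head 95.93 shift [-0.0517  0.0378  0.5202] mm 104.8 rows>= 3 turn -0.001 F [ 0.4 -0.2 -1.2] open 32.5 grip 40.8
```

```bash

python3 -m crank '20 -.05 .037 .05 0;20 0 0 .15 0;20 0 0 .15 0;20 0 0 .1 0;20 0 0 0 0;20 0 0 0 0'
python3 - <<'E'
from h import *
plan([449.6,-270,73],96.1); p=camera_params("wrist"); im=camera("wrist")[:,:,::-1].copy(); cv2.imwrite("pics/w7.png",crop(im,100,150,220,200,3))
E
```

```text
time: 23.95
tool_pos: [450.7, -267.4, 90.9]
tool_rot: [0.668, 0.744, -0.001, -0.002]
ft_force: [-0.1, -0.5, -0.2]
opening: 32.3
grasp_force: 40.7
t 23.9 tcp [ 450.7 -267.4   90.9] head 96.15 shift [-0.0126 -0.0063  0.0896] mm 18.1 rows>= 1 turn 0.0003 F [-0.1 -0.5 -0.2] open 32.3 grip 40.7
```

View pics/w7.png

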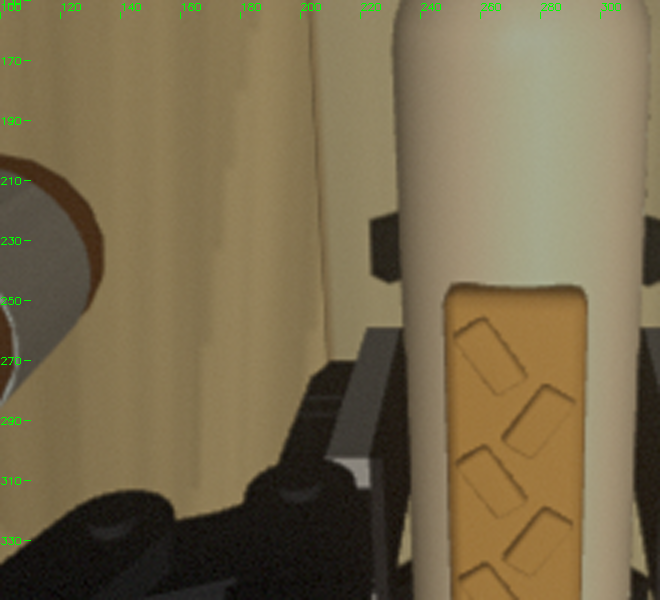

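The panel is at columns 248–295 and the candle sides at 235–313, so the roll error is about 0.04 rad. Lowering.

```bash

python3 -m crank '20 -.01 -.006 .03 0;20 0 0 .03 0;20 0 0 .018 0;20 0 0 .006 0;20 0 0 0 0;20 0 0 0 0'
python3 -c "
from h import *
plan([449.6,-270,73],96.1)"
```

```text
time: 24.5
tool_pos: [450.2, -270.8, 74.6]
tool_rot: [0.668, 0.744, -0.0, -0.001]
ft_force: [0.5, -0.5, -1.2]
opening: 32.6
grasp_force: 40.7
t 24.5 tcp [ 450.2 -270.8   74.6] head 96.1 shift [ 0.0044 -0.0027  0.0082] mm 1.9 rows>= 1 turn 0.0 F [ 0.5 -0.5 -1.2] open 32.6 grip 40.7
```

```bash

python3 -m crank '20 0 0 .006 0;20 0 0 0 0'
python3 -m crank '20 0 0 .006 0;20 0 0 0 0;20 0 0 0 0'
```

```text
time: 24.67
tool_pos: [450.3, -270.8, 73.4]
tool_rot: [0.668, 0.744, -0.0, -0.001]
ft_force: [-0.2, 0.2, -1.4]
opening: 32.5
grasp_force: 40.7
time: 24.92
tool_pos: [450.4, -270.8, 72.9]
tool_rot: [0.669, 0.744, 0.0, -0.001]
ft_force: [-2.7, 2.7, 10.7]
opening: 32.3
grasp_force: 42.1
```

```bash

python3 -m crank '20 0 0 -.004 0;20 -.02 0 0 0;20 -.02 0 0 0;20 -.01 0 0 0;20 0 0 0 0'
python3 -m crank '20 -.01 0 0 0;20 -.01 0 0 0;20 0 0 0 0'
```

```text
time: 25.33
tool_pos: [451.2, -280.8, 73.0]
tool_rot: [0.669, 0.744, 0.0, -0.002]
ft_force: [-0.7, 3.3, 5.1]
opening: 32.3
grasp_force: 41.4
time: 25.58
tool_pos: [451.6, -284.1, 72.9]
tool_rot: [0.669, 0.744, 0.0, -0.002]
ft_force: [-2.8, 6.0, 7.3]
opening: 32.5
grasp_force: 41.7
```

```bash

python3 -m crank '20 -.008 0 0 0;20 0 0 0 0'
python3 -m crank '20 -.008 0 0 0;20 0 0 0 0'
```

```text
time: 25.75
tool_pos: [451.7, -285.5, 72.9]
tool_rot: [0.668, 0.744, 0.0, -0.002]
ft_force: [-4.0, 6.7, 8.3]
opening: 32.5
grasp_force: 41.8
time: 25.92
tool_pos: [451.8, -286.9, 72.9]
tool_rot: [0.668, 0.744, 0.0, -0.002]
ft_force: [-3.7, 6.1, 8.7]
opening: 32.5
grasp_force: 41.9
```

```bash

python3 -m crank '20 -.008 0 0 0;20 0 0 0 0'
python3 -m crank '20 -.008 0 0 0;20 0 0 0 0'
```

```text
time: 26.08
tool_pos: [452.0, -288.0, 72.8]
tool_rot: [0.668, 0.744, 0.001, -0.003]
ft_force: [-3.9, 7.9, 9.6]
opening: 32.5
grasp_force: 41.9
time: 26.25
tool_pos: [452.0, -288.1, 72.7]
tool_rot: [0.668, 0.744, 0.002, -0.004]
ft_force: [-6.1, 14.9, 16.2]
opening: 32.6
grasp_force: 42.6
```

```bash

python3 -m crank '20 .006 0 0 0;36 0 0 0 0;40 0 0 0 0;50 0 0 0 0;50 0 0 0 0;50 0 0 -.15 0;50 0 0 -.2 0;0 0 0 -.2 0;0 .15 0 0 0;0 .18 0 0 0'
python3 -m crank '0 .18 0 0 0;0 .18 0 0 0;0 .16 0 0 0;0 0 0 0 0;0 0 0 0 0;0 0 0 0 0'
python3 - <<'E'
from h import *
plan([432.5,-112,107],96.1)
p=camera_params("top"); cv2.imwrite("pics/t8.png",crop(camera("top")[:,:,::-1].copy(),300,160,130,95,6))
E
```

```text
time: 27.08
tool_pos: [446.9, -234.4, 185.4]
tool_rot: [0.67, 0.742, -0.0, 0.001]
ft_force: [0.3, 1.4, 0.5]
opening: 14.0
grasp_force: 0.0
time: 27.58
tool_pos: [436.3, -146.2, 184.9]
tool_rot: [0.669, 0.743, -0.0, -0.003]
ft_force: [0.1, -0.5, -0.3]
opening: 0.0
grasp_force: 0.0
t 27.6 tcp [ 436.3 -146.2  184.9] head 96.02 shift [0.1707 0.001  0.3899] mm 85.1 rows>= 3 turn -0.0005 F [ 0.1 -0.5 -0.3] open 0.0 grip 0.0
```

```bash

python3 -m crank '0 .19 0 0 0;0 0 0 .1 0;0 0 0 .15 0;0 0 0 .14 0;0 0 0 0 0;0 0 0 0 0'
python3 -m crank '0 -.06 0 0 0;0 -.06 0 0 0;0 -.06 0 0 0;0 -.06 0 0 0;0 0 0 0 0'
```

```text
time: 28.13
tool_pos: [430.7, -109.7, 106.6]
tool_rot: [0.67, 0.742, -0.004, -0.003]
ft_force: [-0.3, -0.2, 1.3]
opening: 0.2
grasp_force: 0.0
time: 28.55
tool_pos: [437.4, -157.4, 108.4]
tool_rot: [0.67, 0.742, -0.0, -0.003]
ft_force: [-0.9, 0.1, -0.1]
opening: -0.5
grasp_force: 0.0
```

```bash

python3 -m crank '0 -.02 0 0 0;0 -.02 0 0 0;0 0 0 0 0'
python3 -m crank '0 -.01 0 0 0;0 -.01 0 0 0;0 0 0 0 0'
```

```text
time: 28.8
tool_pos: [438.3, -163.5, 107.5]
tool_rot: [0.669, 0.743, -0.0, -0.003]
ft_force: [-1.4, 1.7, 0.9]
opening: -0.1
grasp_force: 0.8
time: 29.05
tool_pos: [438.5, -167.3, 106.9]
tool_rot: [0.669, 0.743, -0.0, -0.003]
ft_force: [-0.2, 4.2, 3.1]
opening: -0.2
grasp_force: 1.9
```

```bash

python3 -m crank '0 -.01 0 0 0;0 0 0 0 0'
python3 -m crank '0 -.01 0 0 0;0 0 0 0 0'
python3 -m crank '0 -.01 0 0 0;0 0 0 0 0'
```

```text
time: 29.22
tool_pos: [438.6, -169.4, 106.8]
tool_rot: [0.669, 0.743, -0.001, -0.003]
ft_force: [1.6, 4.4, 2.9]
opening: -0.1
grasp_force: 2.0
time: 29.38
tool_pos: [438.6, -170.2, 106.7]
tool_rot: [0.669, 0.744, -0.0, -0.004]
ft_force: [-0.0, 8.6, 6.6]
opening: 0.0
grasp_force: 4.3
time: 29.55
tool_pos: [438.7, -170.5, 106.7]
tool_rot: [0.668, 0.744, 0.0, -0.005]
ft_force: [-3.4, 16.9, 12.7]
opening: -0.1
grasp_force: 8.4
```

```bash

python3 -m crank '0 .05 0 0 0;0 .1 0 -.15 0;0 .17 .1 -.1 0;0 .17 .1 -.1 0;0 .1 0 -.15 0;0 0 0 0 0;0 0 0 0 0'
python3 - <<'E'
from h import *
p=camera_params("wrist"); plan([591,316,170],97); im=camera("wrist")[:,:,::-1].copy(); cv2.imwrite("pics/w9.png",im)
E
```

```text
time: 30.13
tool_pos: [466.0, -60.9, 196.5]
tool_rot: [0.667, 0.745, 0.001, -0.003]
ft_force: [-0.3, -0.2, -1.0]
opening: 0.1
grasp_force: 0.0
t 30.1 tcp [466.  -60.9 196.5] head 96.3 shift [1.8037 0.8283 0.1415] mm 398.0 rows>= 10 turn -0.0039 F [-0.3 -0.2 -1. ] open 0.1 grip 0.0
```

View pics/w9.png

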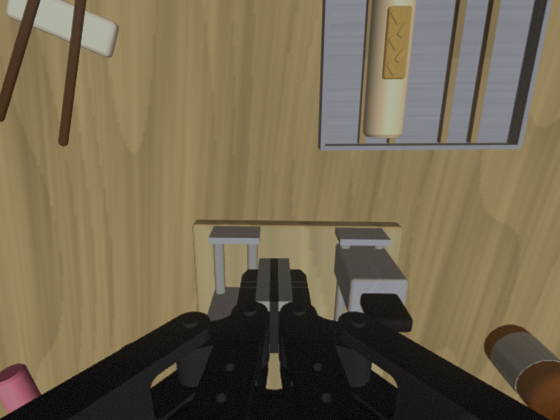

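```bash

python3 -m crank '60 .15 .07 0 -.001;60 .17 .08 0 -.001;60 .17 .08 0 -.001;60 .17 .08 0 -.001;60 .17 .08 0 0;60 .17 .08 0 0;60 .17 .08 0 0;60 .17 .08 0 0;60 .17 .08 0 0;60 .17 .08 0 0'
python3 -m crank '60 .12 .04 .05 0;60 0 0 0 0;60 0 0 0 0'
python3 -c "
from h import *
plan([591,316,52],96.9)"
```

```text
time: 31.02
tool_pos: [583.5, 290.0, 193.9]
tool_rot: [0.664, 0.747, -0.002, -0.003]
ft_force: [0.8, 0.2, 1.1]
opening: 60.1
grasp_force: 0.0
time: 31.27
tool_pos: [587.7, 314.6, 183.2]
tool_rot: [0.663, 0.748, -0.003, -0.003]
ft_force: [0.2, -1.2, 0.3]
opening: 60.0
grasp_force: 0.0
t 31.3 tcp [587.7 314.6 183.2] head 96.89 shift [0.0046 0.0222 0.6558] mm 131.2 rows>= 4 turn -0.0001 F [ 0.2 -1.2  0.3] open 60.0 grip 0.0
```

```bash

python3 -m crank '60 0 .018 .1 0;60 0 0 .18 0;60 0 0 .18 0;60 0 0 .13 0;60 0 0 .055 0;60 0 0 0 0;20 0 0 0 0;20 0 0 0 0;20 0 0 0 0;20 0 0 0 0' 30
python3 -c "
from h import *
plan([591,316,52],96.9)"
```

```text
time: 32.1
tool_pos: [590.9, 315.6, 59.6]
tool_rot: [0.664, 0.748, 0.0, -0.004]
ft_force: [-5.6, -3.3, 6.8]
opening: 32.5
grasp_force: 29.4
t 32.1 tcp [590.9 315.6  59.6] head 96.85 shift [0.0015 0.0007 0.0382] mm 7.6 rows>= 1 turn -0.0003 F [-5.6 -3.3  6.8] open 32.5 grip 29.4
```

```bash

python3 -m crank '45 0 0 0 0;45 0 0 0 0;45 0 0 .02 0;45 0 0 .015 0;45 0 0 0 0;20 0 0 0 0;20 0 0 0 0;20 0 0 0 0;20 0 0 0 0' 30
python3 -c "
from h import *
plan([591,316,52],96.9)"
```

```text
time: 32.85
tool_pos: [590.6, 316.2, 50.3]
tool_rot: [0.663, 0.748, -0.0, -0.003]
ft_force: [1.1, 0.3, -1.3]
opening: 32.7
grasp_force: 30.7
t 32.9 tcp [590.6 316.2  50.3] head 96.87 shift [-0.0013  0.0017 -0.0086] mm 1.8 rows>= 1 turn -0.0002 F [ 1.1  0.3 -1.3] open 32.7 grip 30.7
```

```bash

python3 -m crank '20 0 0 -.1 0;20 0 0 -.18 0;20 0 0 -.18 0;20 -.1 -.05 -.1 0;20 -.14 -.12 0 0;20 -.14 -.13 0 0;20 -.14 -.13 0 0;20 -.14 -.13 0 0;20 -.14 -.13 0 0;20 -.14 -.13 0 0'
python3 -m crank '20 -.08 -.02 0 0;20 0 0 0 0;20 0 0 0 0'
python3 -c "
from h import *
plan([437,85,8],96.5)"
```

```text
time: 33.68
tool_pos: [453.1, 113.0, 161.3]
tool_rot: [0.664, 0.748, -0.002, -0.004]
ft_force: [-1.0, -1.3, 1.5]
opening: 33.0
grasp_force: 30.7
time: 33.93
tool_pos: [452.6, 99.2, 163.1]
tool_rot: [0.664, 0.748, 0.001, -0.005]
ft_force: [0.1, 0.6, -0.6]
opening: 33.0
grasp_force: 30.8
t 33.9 tcp [452.6  99.2 163.1] head 96.78 shift [-0.0677 -0.0813  0.7753] mm 156.5 rows>= 4 turn 0.0016 F [ 0.1  0.6 -0.6] open 33.0 grip 30.8
```

```bash

python3 -m crank '20 -.065 -.078 0 .001;20 0 0 .15 0;20 0 0 .18 0;20 0 0 .18 0;20 0 0 .15 0;20 0 0 .06 0;20 0 0 0 0;20 0 0 0 0'
python3 -c "
from h import *
plan([437,85,8],96.5)"
```

```text
time: 34.6
tool_pos: [437.2, 85.8, 28.6]
tool_rot: [0.664, 0.747, -0.003, -0.004]
ft_force: [0.1, 0.8, -0.1]
opening: 32.9
grasp_force: 30.7
t 34.6 tcp [437.2  85.8  28.6] head 96.73 shift [-0.0044 -0.0005  0.1028] mm 20.6 rows>= 1 turn 0.0013 F [ 0.1  0.8 -0.1] open 32.9 grip 30.7
```

```bash

python3 -m crank '20 0 0 .04 0;20 0 0 .03 0;20 0 0 .015 0;20 0 0 .005 0;20 0 0 0 0;20 0 0 0 0'
python3 -c "
from h import *
plan([437,85,8],96.5)"
```

```text
time: 35.1
tool_pos: [437.0, 86.7, 11.2]
tool_rot: [0.664, 0.748, -0.001, -0.005]
ft_force: [-0.3, -0.1, -1.8]
opening: 33.2
grasp_force: 30.7
t 35.1 tcp [437.   86.7  11.2] head 96.75 shift [-0.0087 -0.0009  0.0159] mm 3.6 rows>= 1 turn 0.0014 F [-0.3 -0.1 -1.8] open 33.2 grip 30.7
```

```bash

python3 -m crank '20 0 0 .01 0;20 0 0 .005 0;20 0 0 0 0;36 0 0 0 0;42 0 0 0 0;50 0 0 0 0;50 0 0 -.1 0;50 -.1 0 -.15 0;50 0 0 -.2 0;0 -.12 0 -.2 0'
python3 -m crank '0 -.12 .05 -.2 0;0 0 0 -.05 0;0 0 0 0 0;0 0 0 0 0'
cat > meas.py <<'E'
from h import *
import sys
o=get_obs(); p=camera_params("wrist"); im=camera("wrist")[:,:,::-1].copy(); cv2.imwrite(f"pics/{sys.argv[1]}.png",im)
z=17; x0,x1=205,315
hsv=cv2.cvtColor(im,cv2.COLOR_BGR2HSV)
def scan(row):
    r=im[row,x0:x1].astype(int); return r
pts=proj(p,[[440,85,17],[440,85,37]]).round(0); print("expect",pts.tolist())
def largest(m):
    n,l,s,c=cv2.connectedComponentsWithStats(m.astype(np.uint8)); k=1+np.argmax(s[1:,4]); return l==k,s[k],c[k]
roi=np.zeros(im.shape[:2],bool); u,v=pts[0].astype(int); roi[0:min(250,v+140),u-45:u+45]=1
orange=roi&(hsv[...,1]>125)&(hsv[...,2]>130); mo,so,co=largest(orange)
ref=cv2.imread("pics/w4.png"); 
print("panel",so,co.round(1))
for row in np.linspace(5,min(230,v+110),8).astype(int):
    print(row,[tuple(im[row,c]) for c in ()], np.where(mo[row])[0][[0,-1]] if mo[row].any() else "", "edges",(np.argsort(-np.abs(np.diff(cv2.GaussianBlur(im,(5,5),0)[row,u-45:u+45,0].astype(int))))[:4]+u-45).tolist())
plan([440,85,80],96.5)
E
python3 meas.py w10
```

```text
time: 35.93
tool_pos: [440.2, 57.7, 111.8]
tool_rot: [0.662, 0.75, -0.002, -0.007]
ft_force: [-0.9, 2.2, 0.2]
opening: 39.0
grasp_force: 0.0
time: 36.27
tool_pos: [451.4, 38.0, 155.3]
tool_rot: [0.662, 0.749, 0.0, -0.009]
ft_force: [-0.3, -0.4, -0.5]
opening: -0.0
grasp_force: 0.0
expect [[270.0, 138.0], [269.0, 141.0]]
panel [ 243  102   22   69 1393] [254.1 135.2]
5 []  edges [269, 271, 259, 270]
37 []  edges [265, 262, 261, 266]
69 []  edges [285, 284, 244, 243]
101 []  edges [264, 263, 262, 285]
133 [] [244 264] edges [265, 264, 266, 242]
165 [] [245 264] edges [265, 264, 266, 243]
197 []  edges [283, 247, 284, 246]
230 []  edges [238, 253, 254, 242]
t 36.3 tcp [450.7  37.8 154.5] head 97.1 shift [ 0.2364 -0.0191  0.3757] mm 88.9 rows>= 3 turn 0.0034 F [-1.2  0.3 -0. ] open 0.3 grip 0.0
```

```bash
python3 - <<'E'
from h import *
p=camera_params("wrist")
A=unproj(p,(264,69),17)[:2];B=unproj(p,(265.3,197),17)[:2];u=(A-B)/np.linalg.norm(A-B);s=np.array([u[1],-u[0]])
X=unproj(p,(254.1,135.2),30)[:2]; C=A+u*((X-A)@u); print("ang",np.degrees(np.arctan2(u[1],u[0])),"C",C)
for r in(-.7,-.6,-.5,-.4,-.3): print(r,proj(p,np.r_[C+20*np.sin(r)*s,17+20*np.cos(r)]).round(1))
P=C-50*u-4*s; plan([*P,46],97)
E
```

```text
ang 97.22937404335997 C [434.57813904  87.54207681]
-0.7 [[246.8 135.5]]
-0.6 [[248.7 135.7]]
-0.5 [[250.9 135.8]]
-0.4 [[253.2 135.9]]
-0.3 [[255.7 136. ]]
t 36.3 tcp [450.7  37.8 154.5] head 97.1 shift [ 4.000e-04 -6.170e-02  5.436e-01] mm 109.4 rows>= 3 turn 0.0006 F [-1.2  0.3 -0. ] open 0.3 grip 0.0
```

```bash

python3 -m crank '0 0 -.06 .05 0;0 0 0 .18 0;0 0 0 .18 0;0 0 0 .12 0;0 0 0 0 0;0 0 0 0 0'
python3 -c "
from h import *
plan([436.9,37.4,34],97)"
```

```text
time: 36.82
tool_pos: [433.5, 37.1, 69.0]
tool_rot: [0.661, 0.75, -0.007, -0.01]
ft_force: [-0.4, -0.3, 0.8]
opening: 0.0
grasp_force: 0.0
t 36.8 tcp [433.5  37.1  69. ] head 97.18 shift [-0.0018  0.0212  0.1747] mm 35.2 rows>= 1 turn 0.001 F [-0.4 -0.3  0.8] open 0.0 grip 0.0
```

```bash

python3 -m crank '0 0 .018 .06 0;0 0 0 .06 0;0 0 0 .02 0;0 0 0 0 0;0 0 0 0 0'
python3 -c "
from h import *
plan([436.9,37.4,34],97)"
```

```text
time: 37.23
tool_pos: [438.6, 40.6, 43.7]
tool_rot: [0.661, 0.75, -0.001, -0.012]
ft_force: [-0.1, 0.7, -0.0]
opening: -0.4
grasp_force: 0.0
t 37.2 tcp [438.6  40.6  43.7] head 97.27 shift [-0.0157 -0.0094  0.0483] mm 10.3 rows>= 1 turn 0.0015 F [-0.1  0.7 -0. ] open -0.4 grip 0.0
```

```bash

python3 -m crank '0 -.01 -.008 .03 0;0 0 0 .01 0;0 0 0 .004 0;0 0 0 0 0'
python3 -m crank '0 0 0 .005 0;0 0 0 .003 0;0 0 0 0 0'
```

```text
time: 37.57
tool_pos: [437.3, 38.7, 34.1]
tool_rot: [0.661, 0.751, -0.001, -0.012]
ft_force: [-0.2, 0.2, 4.5]
opening: 0.2
grasp_force: 2.1
time: 37.82
tool_pos: [439.3, 38.9, 33.8]
tool_rot: [0.661, 0.751, -0.0, -0.011]
ft_force: [-0.3, 0.3, 21.4]
opening: -0.0
grasp_force: 10.3
```

```bash

python3 -m crank '0 0 .01 0 0;0 0 .01 0 0;0 0 .01 0 0;0 0 .01 0 0;0 0 .01 0 0;0 0 .01 0 0;0 0 .006 0 0;0 0 0 0 0'
python3 -m crank '0 0 0 -.1 0;0 -.1 0 -.2 0;0 -.05 0 -.2 0;0 0 0 -.2 0;0 0 0 0 0;0 0 0 0 0;0 0 0 0 0'
python3 meas.py w11
```

```text
time: 38.48
tool_pos: [452.8, 40.6, 33.7]
tool_rot: [0.661, 0.751, -0.0, -0.011]
ft_force: [-0.3, 1.3, 20.9]
opening: -0.0
grasp_force: 10.7
time: 39.07
tool_pos: [451.9, 19.0, 139.3]
tool_rot: [0.657, 0.754, -0.002, -0.017]
ft_force: [-0.1, 0.3, -0.4]
opening: 0.2
grasp_force: 0.0
expect [[275.0, 116.0], [275.0, 117.0]]
panel [ 254   74   24   77 1752] [265.1 111.5]
5 []  edges [272, 273, 276, 271]
36 []  edges [296, 297, 252, 249]
68 []  edges [296, 295, 253, 294]
99 [] [254 276] edges [277, 278, 276, 294]
131 [] [254 276] edges [277, 276, 278, 275]
162 []  edges [293, 292, 253, 252]
194 []  edges [291, 252, 292, 253]
226 []  edges [255, 235, 254, 256]
t 39.1 tcp [451.6  18.4 138.9] head 97.77 shift [ 0.3318 -0.0047  0.3012] mm 89.6 rows>= 3 turn 0.0071 F [-0.3 -0.6  1. ] open 0.3 grip 0.0
```

```bash
python3 -c "
from h import *
a=crop(cv2.imread('pics/w10.png'),220,0,100,210,3);b=crop(cv2.imread('pics/w11.png'),220,0,100,210,3)
cv2.imwrite('pics/m.png',cv2.resize(np.hstack([a,b]),None,fx=.95,fy=.95))"
```

```text
(no output)
```

View pics/m.png

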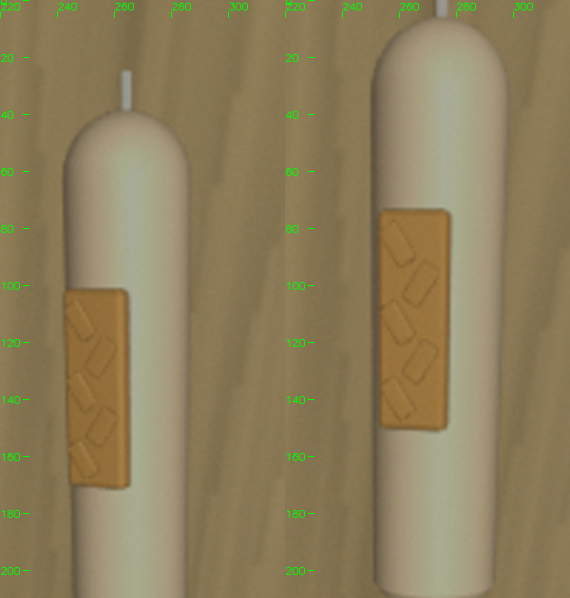

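```bash
python3 - <<'E'
from h import *
import pickle
p=camera_params("wrist")
A=unproj(p,(273.8,36),17)[:2];B=unproj(p,(272,194),17)[:2];u=(A-B)/np.linalg.norm(A-B);s=np.array([u[1],-u[0]])
X=unproj(p,(265.3,112),35)[:2]; C=A+u*((X-A)@u); print("ang",np.degrees(np.arctan2(u[1],u[0])),"C",C)
W=unproj(p,(274.3,6),17)[:2];Bs=unproj(p,(272,209),17)[:2];print(np.linalg.norm(W-Bs),W,Bs)
for r in(-.5,-.4,-.3,-.2): print(r,proj(p,[np.r_[C+20*np.sin(r)*s,17+20*np.cos(r)],np.r_[C+17*np.array(s),17],np.r_[C-17*np.array(s),17]]).round(1).tolist())
P=C-50*u-2.5*s; plan([*P,46],97); print(P)
E
```

```text
ang 97.06440510573462 C [437.60046326  87.00703837]
144.4831280616262 [429.21561106 155.54201607] [447.01409083  12.1593518 ]
-0.5 [[258.3, 111.9], [296.0, 111.7], [249.9, 111.1]]
-0.4 [[260.8, 112.0], [296.0, 111.7], [249.9, 111.1]]
-0.3 [[263.5, 112.0], [296.0, 111.7], [249.9, 111.1]]
-0.2 [[266.3, 112.1], [296.0, 111.7], [249.9, 111.1]]
t 39.1 tcp [451.6  18.4 138.9] head 97.77 shift [ 0.0902 -0.0265  0.4671] mm 95.3 rows>= 3 turn 0.0043 F [-0.3 -0.6  1. ] open 0.3 grip 0.0
[441.26869035  37.07914927]
```

```bash

python3 -m crank '0 .09 -.038 .05 .004;0 0 0 .15 0;0 0 0 .15 0;0 0 0 .07 0;0 0 0 0 0;0 0 0 0 0'
python3 -c "
from h import *
plan([438.8,37,34],97)"
```

```text
time: 39.62
tool_pos: [437.6, 36.1, 68.4]
tool_rot: [0.662, 0.749, -0.007, -0.018]
ft_force: [-0.2, -0.8, 0.8]
opening: 0.3
grasp_force: 0.0
t 39.6 tcp [437.6  36.1  68.4] head 97.03 shift [0.0006 0.0122 0.1716] mm 34.4 rows>= 1 turn 0.0002 F [-0.2 -0.8  0.8] open 0.3 grip 0.0
```

```bash

python3 -m crank '0 0 0 .08 0;0 0 0 .05 0;0 0 0 .025 0;0 0 0 0 0;0 0 0 0 0'
python3 -c "
from h import *
plan([438.8,37,34],97)"
```

```text
time: 40.03
tool_pos: [438.0, 38.4, 39.2]
tool_rot: [0.662, 0.75, -0.004, -0.019]
ft_force: [-0.6, -0.4, 0.0]
opening: -0.1
grasp_force: 0.0
t 40.0 tcp [438.   38.4  39.2] head 97.12 shift [-0.0082  0.0037  0.0259] mm 5.5 rows>= 1 turn 0.0007 F [-0.6 -0.4  0. ] open -0.1 grip 0.0
```

```bash

python3 -m crank '0 0 0 .02 0;0 0 0 .005 0;0 0 0 .004 0;0 0 0 0 0'
python3 -m crank '0 0 0 .004 0;0 0 .01 0 0;0 0 .01 0 0;0 0 0 0 0'
python3 -m crank '0 0 .01 0 0;0 0 .01 0 0;0 0 0 0 0'
```

```text
time: 40.37
tool_pos: [439.0, 39.3, 33.9]
tool_rot: [0.661, 0.75, -0.002, -0.018]
ft_force: [-0.7, 0.3, 11.8]
opening: 0.1
grasp_force: 5.6
time: 40.7
tool_pos: [444.5, 40.0, 33.8]
tool_rot: [0.661, 0.75, -0.001, -0.018]
ft_force: [1.3, 0.9, 19.8]
opening: 0.3
grasp_force: 9.9
time: 40.95
tool_pos: [448.5, 40.4, 33.8]
tool_rot: [0.661, 0.75, -0.001, -0.018]
ft_force: [0.4, 0.9, 21.1]
opening: -0.1
grasp_force: 10.3
```

Dragged 9.5 mm. I'll lift and measure again in code.

```bash

python3 -m crank '0 0 0 -.1 0;0 -.1 0 -.2 0;0 -.05 0 -.2 0;0 0 0 -.2 0;0 0 0 0 0;0 0 0 0 0;0 0 0 0 0'
python3 meas.py w12
```

```text
time: 41.53
tool_pos: [449.5, 16.8, 141.9]
tool_rot: [0.658, 0.752, -0.003, -0.023]
ft_force: [-0.1, 0.6, -0.1]
opening: -0.3
grasp_force: 0.0
expect [[280.0, 114.0], [280.0, 115.0]]
panel [ 268   73   25   76 1844] [279.8 110.2]
5 []  edges [283, 286, 287, 282]
36 []  edges [307, 306, 263, 259]
67 []  edges [305, 262, 306, 263]
98 [] [268 292] edges [292, 293, 266, 291]
130 [] [268 291] edges [292, 291, 266, 267]
161 []  edges [302, 262, 263, 261]
192 []  edges [262, 300, 301, 261]
224 []  edges [260, 240, 259, 261]
t 41.6 tcp [449.2  16.3 141.6] head 97.57 shift [0.3381 0.0112 0.3171] mm 92.7 rows>= 3 turn 0.0059 F [-0.   0.6 -0.1] open -0.1 grip 0.0
```

```bash
python3 - <<'E'
from h import *
p=camera_params("wrist")
A=unproj(p,(284.2,36),17)[:2];B=unproj(p,(281.5,192),17)[:2];u=(A-B)/np.linalg.norm(A-B);s=np.array([u[1],-u[0]])
X=unproj(p,(280,110.5),37)[:2]; C=A+u*((X-A)@u); print("ang",np.degrees(np.arctan2(u[1],u[0])),"C",C)
for r in(-.2,-.1,0,.1): print(r,proj(p,np.r_[C+20*np.sin(r)*s,17+20*np.cos(r)]).round(1).tolist())
for d in(-50,0): P=C+d*u-4*s*(d<0); print(P); plan([*P,46],97)
E
```

```text
ang 97.00787907612653 C [441.13491987  87.51932638]
-0.2 [[276.8, 110.5]]
-0.1 [[279.7, 110.5]]
0 [[282.6, 110.5]]
0.1 [[285.5, 110.6]]
[443.26509398  37.40483389]
t 41.6 tcp [449.2  16.3 141.6] head 97.57 shift [0.0955 0.002  0.4809] mm 98.1 rows>= 3 turn 0.0032 F [-0.   0.6 -0.1] open -0.1 grip 0.0
[441.13491987  87.51932638]
t 41.6 tcp [449.2  16.3 141.6] head 97.57 shift [0.3451 0.0247 0.487 ] mm 119.5 rows>= 3 turn 0.0032 F [-0.   0.6 -0.1] open -0.1 grip 0.0
```

```bash

python3 -m crank '50 .1 .03 .08 .003;50 .12 0 .12 0;50 .12 0 .12 0;50 0 0 .08 0;50 0 0 .04 0;50 0 0 0 0;50 0 0 0 0'
python3 -c "
from h import *
plan([442.5,87.7,9],97); o=get_obs(); print(o['joint_pos'].round(2),o['tool_rot'].round(3))"
```

```text
time: 42.17
tool_pos: [443.7, 83.4, 56.3]
tool_rot: [0.663, 0.748, -0.006, -0.022]
ft_force: [0.2, 0.4, -0.2]
opening: 49.4
grasp_force: 0.0
t 42.2 tcp [443.7  83.4  56.3] head 96.87 shift [0.016  0.0057 0.2371] mm 47.5 rows>= 2 turn -0.0007 F [ 0.2  0.4 -0.2] open 49.4 grip 0.0
[-1.32  0.27  1.19  2.14 -0.34  0.97  0.19] [ 0.663  0.748 -0.006 -0.022]
```

```bash

python3 -m crank '50 .012 .002 .1 0;50 0 0 .08 0;50 0 0 .04 0;50 0 0 .01 0;50 0 0 0 0;50 0 0 0 0'
python3 -c "
from h import *
plan([442.5,87.7,9],97); o=get_obs(); print(o['joint_pos'].round(2),R.from_quat(o['tool_rot']).as_matrix().round(3).tolist())"
```

```text
time: 42.67
tool_pos: [442.8, 88.7, 11.8]
tool_rot: [0.662, 0.749, -0.004, -0.022]
ft_force: [-0.5, -0.2, -0.4]
opening: 50.3
grasp_force: 0.0
t 42.7 tcp [442.8  88.7  11.8] head 96.96 shift [-0.005  -0.0017  0.0141] mm 3.0 rows>= 1 turn -0.0002 F [-0.5 -0.2 -0.4] open 50.3 grip 0.0
[-1.21  0.37  1.08  2.17 -0.46  0.88  0.28] [[-0.121, 0.992, -0.038], [0.992, 0.122, 0.024], [0.028, -0.035, -0.999]]
```

```bash

python3 -m crank '46 -.004 .004 .012 0;42 0 0 0 0;38 0 0 0 0;20 0 0 0 0;20 0 0 0 0;20 0 0 0 0;20 0 0 0 0' 40
python3 -m crank '20 0 0 -.1 0;20 0 0 -.15 0;20 -.05 .03 -.18 0;20 -.15 .05 -.18 0;20 -.18 0 -.1 0;20 0 0 0 0;20 0 0 0 0'
python3 - <<'E'
from h import *
o=get_obs(); plan([568.6,-258,180],96.1);print(o['joint_pos'].round(2),R.from_quat(o['tool_rot']).as_matrix().round(3).tolist())
p=camera_params("wrist"); im=camera("wrist")[:,:,::-1].copy(); cv2.imwrite("pics/w13.png",im); b=cv2.GaussianBlur(im,(3,3),0).astype(int)
for r in(230,255,270,285,300,315): 
    d=np.abs(np.diff(b[r,225:325,0])); k=np.where(d>9)[0]+225; print(r,k.tolist())
E
```

```text
time: 43.25
tool_pos: [443.1, 88.4, 8.9]
tool_rot: [0.662, 0.749, -0.004, -0.023]
ft_force: [-1.3, -0.7, 5.5]
opening: 32.8
grasp_force: 39.2
time: 43.83
tool_pos: [472.4, 13.7, 144.1]
tool_rot: [0.664, 0.748, -0.003, -0.022]
ft_force: [-0.7, 0.9, -1.4]
opening: 32.2
grasp_force: 40.7
t 43.8 tcp [472.4  13.7 144.1] head 96.8 shift [-1.3998  0.3092 -0.2323] mm 290.4 rows>= 7 turn 0.0039 F [-0.7  0.9 -1.4] open 32.2 grip 40.7
[-1.31  0.13  1.31  2.01 -0.17  1.14  0.19] [[-0.118, 0.992, -0.037], [0.993, 0.119, 0.026], [0.03, -0.034, -0.999]]
230 [314]
255 [242, 243, 289, 290, 291]
270 [229, 230, 234, 235, 242, 243, 289, 290, 291, 311, 312, 313, 316, 317]
285 [226, 227, 234, 235, 236, 242, 243, 244, 289, 290, 291, 310, 311, 312, 320]
300 [235, 236, 243, 244, 289, 290, 291, 309, 310, 311, 312, 323]
315 [235, 236, 237, 243, 244, 288, 289, 290, 309, 310, 311, 312]
```

```bash

python3 -m crank '20 -.12 .03 -.04 .001;20 -.15 .04 -.06 .001;20 -.17 .04 -.06 .001;20 -.17 .04 -.05 .001;20 -.17 .04 0 0;20 -.17 .04 0 0;20 -.17 .04 0 0;20 -.17 .04 0 0;20 0 0 0 0;20 0 0 0 0'
python3 -c "
from h import *
o=get_obs(); plan([569.1,-259,76],96.1);print(o['joint_pos'].round(2),R.from_quat(o['tool_rot']).as_matrix().round(3).tolist())"
```

```text
time: 44.72
tool_pos: [562.8, -237.0, 173.8]
tool_rot: [0.668, 0.743, -0.006, -0.023]
ft_force: [-0.3, 0.1, -0.4]
opening: 32.6
grasp_force: 40.6
t 44.7 tcp [ 562.8 -237.   173.8] head 96.04 shift [-0.1261  0.0389  0.4844] mm 100.4 rows>= 3 turn -0.0004 F [-0.3  0.1 -0.4] open 32.6 grip 40.6
[-0.46  0.52  1.08  1.64 -0.46  1.33  0.81] [[-0.105, 0.994, -0.042], [0.994, 0.106, 0.023], [0.027, -0.04, -0.999]]
```

```bash

python3 -m crank '20 -.124 .04 0 0;20 0 0 .12 0;20 0 0 .13 0;20 0 0 .12 0;20 0 0 .06 0;20 0 0 0 0;20 0 0 0 0'
python3 -c "
from h import *
plan([569.1,-259,75],96.1)"
```

```text
time: 45.3
tool_pos: [571.4, -255.2, 88.6]
tool_rot: [0.666, 0.745, -0.005, -0.023]
ft_force: [0.2, 1.1, -0.1]
opening: 32.8
grasp_force: 40.7
t 45.3 tcp [ 571.4 -255.2   88.6] head 96.37 shift [-0.0195 -0.0109  0.0678] mm 14.3 rows>= 1 turn 0.0015 F [ 0.2  1.1 -0.1] open 32.8 grip 40.7
```

```bash

python3 -m crank '20 -.018 -.011 .02 0.001;20 0 0 .03 0;20 0 0 .01 0;20 0 0 0 0;20 0 0 0 0'
python3 -c "
from h import *
plan([569.1,-259,72],96.1)"
python3 -m crank '20 0 0 .006 0;20 0 0 0 0'
```

```text
time: 45.72
tool_pos: [569.1, -260.2, 76.9]
tool_rot: [0.668, 0.744, -0.004, -0.022]
ft_force: [-0.2, -0.3, -1.5]
opening: 32.3
grasp_force: 40.7
t 45.7 tcp [ 569.1 -260.2   76.9] head 96.09 shift [0.005  0.0017 0.0247] mm 5.1 rows>= 1 turn -0.0 F [-0.2 -0.3 -1.5] open 32.3 grip 40.7
time: 45.88
tool_pos: [569.0, -260.1, 75.6]
tool_rot: [0.668, 0.744, -0.004, -0.022]
ft_force: [0.6, 0.2, -1.0]
opening: 32.5
grasp_force: 40.7
```

```bash

python3 -m crank '20 0 0 .008 0;20 0 0 0 0'
python3 -m crank '20 0 0 .006 0;20 0 0 0 0'
python3 -m crank '20 0 0 .004 0;20 0 0 0 0'
```

```text
time: 46.05
tool_pos: [568.8, -260.0, 73.7]
tool_rot: [0.668, 0.744, -0.004, -0.023]
ft_force: [-0.0, 0.7, -0.8]
opening: 32.9
grasp_force: 40.7
time: 46.22
tool_pos: [569.0, -260.1, 72.7]
tool_rot: [0.668, 0.744, -0.004, -0.022]
ft_force: [0.1, -0.1, 0.1]
opening: 32.8
grasp_force: 40.9
time: 46.38
tool_pos: [569.2, -260.1, 72.3]
tool_rot: [0.668, 0.744, -0.004, -0.022]
ft_force: [0.6, 0.2, 2.5]
opening: 32.3
grasp_force: 41.2
```

```bash

python3 -m crank '20 -.015 0 -.002 0;20 -.02 0 -.001 0;20 -.02 0 0 0;20 -.01 0 0 0;20 0 0 0 0'
python3 -m crank '20 -.01 0 0 0;20 0 0 0 0'
python3 -m crank '20 -.01 0 0 0;20 0 0 0 0'
```

```text
time: 46.8
tool_pos: [570.5, -273.8, 72.3]
tool_rot: [0.668, 0.744, -0.004, -0.022]
ft_force: [2.5, -0.8, 0.8]
opening: 32.5
grasp_force: 41.0
time: 46.97
tool_pos: [570.7, -275.0, 72.2]
tool_rot: [0.668, 0.744, -0.004, -0.022]
ft_force: [3.2, 1.1, 3.4]
opening: 32.3
grasp_force: 41.1
time: 47.13
tool_pos: [570.8, -275.9, 72.1]
tool_rot: [0.668, 0.744, -0.004, -0.023]
ft_force: [1.8, 6.5, 5.9]
opening: 32.5
grasp_force: 41.4
```

```bash

python3 -m crank '20 -.008 0 0 0;20 0 0 0 0'
python3 -m crank '20 -.006 0 0 0;20 0 0 0 0'
```

```text
time: 47.3
tool_pos: [570.9, -275.9, 72.1]
tool_rot: [0.668, 0.744, -0.003, -0.024]
ft_force: [-1.7, 10.6, 10.5]
opening: 32.6
grasp_force: 41.8
time: 47.47
tool_pos: [570.9, -275.9, 72.0]
tool_rot: [0.667, 0.744, -0.002, -0.025]
ft_force: [-2.6, 16.8, 14.1]
opening: 32.7
grasp_force: 42.1
```

```bash

python3 -m crank '20 .008 0 -.002 0;36 0 0 0 0;40 0 0 0 0;50 0 0 0 0;50 0 0 0 0;50 0 0 -.15 0;50 0 0 -.2 0;0 0 0 -.2 0;0 .15 0 0 0;0 .18 0 0 0'
python3 -m crank '0 .18 0 0 0;0 .18 0 0 0;0 .18 0 0 0;0 .05 0 0 0;0 0 0 0 0;0 0 0 0 0'
python3 -c "
from h import *
plan([552,-96,107],96.1)"
```

```text
time: 48.3
tool_pos: [567.9, -219.2, 186.8]
tool_rot: [0.67, 0.742, -0.004, -0.02]
ft_force: [0.5, 1.6, -0.6]
opening: 14.1
grasp_force: 0.0
time: 48.8
tool_pos: [555.5, -97.8, 187.5]
tool_rot: [0.668, 0.744, -0.004, -0.022]
ft_force: [0.1, -1.9, 0.6]
opening: -0.4
grasp_force: 0.0
t 48.8 tcp [555.5 -97.8 187.5] head 96.17 shift [-3.000e-04 -1.800e-03  4.028e-01] mm 80.6 rows>= 2 turn 0.0004 F [ 0.1 -1.9  0.6] open -0.4 grip 0.0
```

```bash

python3 -m crank '0 0 0 .12 0;0 0 0 .14 0;0 0 0 .142 0;0 0 0 0 0;0 0 0 0 0'
python3 -m crank '0 -.06 0 0 0;0 -.06 0 0 0;0 -.06 0 0 0;0 -.05 0 0 0;0 -.03 0 0 0;0 0 0 0 0;0 0 0 0 0'
```

```text
time: 49.22
tool_pos: [551.4, -98.1, 106.8]
tool_rot: [0.669, 0.743, -0.006, -0.023]
ft_force: [0.7, -0.7, 1.5]
opening: -0.1
grasp_force: 0.0
time: 49.8
tool_pos: [558.3, -148.8, 106.4]
tool_rot: [0.669, 0.743, -0.004, -0.022]
ft_force: [-0.3, 1.1, 0.5]
opening: -0.0
grasp_force: 0.0
```

```bash

python3 -m crank '0 -.01 0 0 0;0 -.01 0 0 0;0 0 0 0 0'
python3 -m crank '0 -.01 0 0 0;0 0 0 0 0'
python3 -m crank '0 -.01 0 0 0;0 0 0 0 0'
```

```text
time: 50.05
tool_pos: [558.5, -151.2, 105.6]
tool_rot: [0.668, 0.744, -0.004, -0.023]
ft_force: [-0.9, 2.1, 1.6]
opening: 0.0
grasp_force: 0.9
time: 50.22
tool_pos: [558.7, -153.2, 105.5]
tool_rot: [0.668, 0.744, -0.004, -0.023]
ft_force: [-0.3, 2.7, 1.2]
opening: -0.0
grasp_force: 1.9
time: 50.38
tool_pos: [558.9, -155.6, 105.4]
tool_rot: [0.668, 0.744, -0.004, -0.022]
ft_force: [0.1, 4.5, 1.0]
opening: 0.1
grasp_force: 1.9
```

```bash

python3 -m crank '0 -.01 0 0 0;0 0 0 0 0'
python3 -m crank '0 -.01 0 0 0;0 0 0 0 0'
python3 -m crank '0 -.008 0 0 0;0 0 0 0 0'
```

```text
time: 50.55
tool_pos: [559.1, -157.5, 105.3]
tool_rot: [0.668, 0.744, -0.004, -0.022]
ft_force: [0.5, 3.6, 1.1]
opening: -0.2
grasp_force: 2.1
time: 50.72
tool_pos: [559.2, -157.9, 105.3]
tool_rot: [0.668, 0.744, -0.004, -0.024]
ft_force: [-2.4, 11.5, 7.2]
opening: 0.0
grasp_force: 5.4
time: 50.88
tool_pos: [559.2, -158.0, 105.3]
tool_rot: [0.667, 0.744, -0.003, -0.025]
ft_force: [-5.4, 15.5, 11.4]
opening: -0.2
grasp_force: 8.2
```

```bash

python3 -m crank '0 .05 0 0 0;0 .08 0 -.15 0;0 .1 -.03 -.17 0;0 0 -.08 -.18 0;0 0 -.08 -.18 0;0 0 -.08 -.18 0;0 0 0 -.18 0;0 0 0 -.18 0;0 0 0 0 0;0 0 0 0 0'
python3 - <<'E'
from h import *
import pickle
plan([510,-90,380],96.1); p=camera_params("wrist"); im=camera("wrist")[:,:,::-1].copy(); pickle.dump(p,open("w14.pkl","wb")); cv2.imwrite("pics/w14.png",im)
for n,C in(("near",(451.6,-289)),("far",(571,-277))): print(n,proj(p,[[*C,100],[*C,80],[C[0]-7.7,C[1]+70,80],[C[0]+7.7,C[1]-70,80]]).round(0).tolist())
E
```

```text
time: 51.72
tool_pos: [511.1, -128.1, 353.6]
tool_rot: [0.668, 0.743, -0.003, -0.021]
ft_force: [0.5, -1.0, -0.7]
opening: 0.0
grasp_force: 0.0
t 51.7 tcp [ 511.1 -128.1  353.6] head 96.05 shift [ 0.1934  0.0104 -0.1275] mm 46.4 rows>= 2 turn -0.0003 F [ 0.5 -1.  -0.7] open 0.0 grip 0.0
near [[222.0, 289.0], [225.0, 282.0], [222.0, 233.0], [227.0, 326.0]]
far [[315.0, 291.0], [314.0, 284.0], [316.0, 234.0], [312.0, 329.0]]
```

```bash
python3 -c "
from h import *
cv2.imwrite('pics/fin.png',crop(cv2.imread('pics/w14.png'),175,195,190,140,4))"
```

```text
(no output)
```

View pics/fin.png

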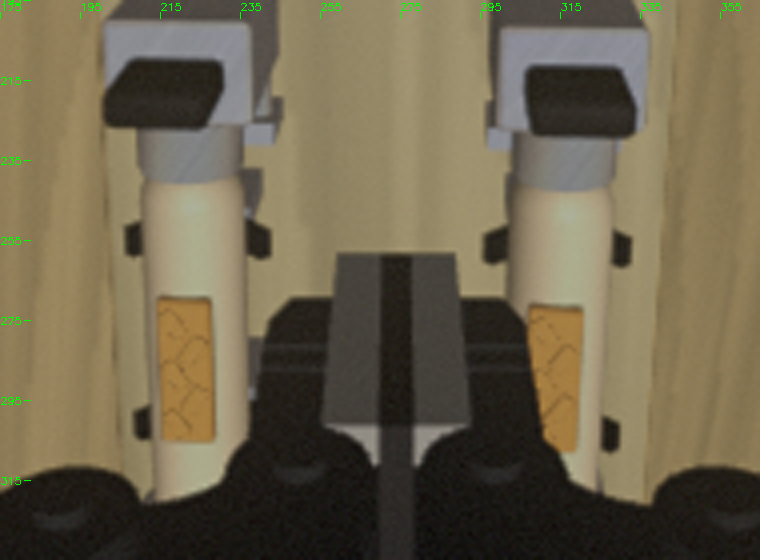

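```bash

python3 -m crank '0 .1 .01 .08 0;0 .15 .015 .1 0;0 0 0 .1 0;0 0 0 0 0;0 0 0 0 0;0 0 0 0 0'
python3 - <<'E'
from h import *
plan([520,-80,300],96.1); p=camera_params("wrist"); im=np.mean([camera("wrist")[:,:,::-1].astype(float) for _ in range(4)],0); cv2.imwrite("pics/w15.png",im.astype(np.uint8))
hsv=cv2.cvtColor(im.astype(np.uint8),cv2.COLOR_BGR2HSV); g=cv2.GaussianBlur(im,(3,3),0)
for n,C in(("near",(451.6,-289)),("far",(571,-277))):
    C=np.array(C); u=np.array([-.1063,.9943]); s=np.array([u[1],-u[0]])
    for d in(15,0,-15):
        X=C+d*u; q=proj(p,[[*X,80],[*X,100]])
        r=int(round(q[1,1])); c0=int(q[0,0]); row=hsv[r,c0-30:c0+30]; m=np.where((row[:,1]>135)&(row[:,2]>110))[0]+c0-30
        e=np.abs(np.diff(g[r,c0-30:c0+30,0])); k=[(int(i+c0-30),int(e[i])) for i in range(1,58) if e[i]>5 and e[i]>=e[i-1] and e[i]>e[i+1]]
        print(n,d,"axis/upright pred",q.round(1).tolist(),"roll±.2",proj(p,[[*(X+20*np.sin(a)*s),80+20*np.cos(a)] for a in(-.2,.2)])[:,0].round(1),"panel",m[[0,-1]] if len(m) else "",len(m),k)
E
```

```text
time: 52.27
tool_pos: [507.7, -76.9, 297.8]
tool_rot: [0.669, 0.743, -0.005, -0.022]
ft_force: [-0.3, -0.3, 0.0]
opening: -0.0
grasp_force: 0.0
t 52.3 tcp [507.7 -76.9 297.8] head 95.97 shift [-0.0217  0.0592 -0.0136] mm 12.9 rows>= 1 turn -0.0007 F [-0.3 -0.3  0. ] open -0.0 grip 0.0
near 15 axis/upright pred [[217.5, 330.3], [214.2, 340.9]] roll±.2 [210.9 217.6] panel  0 []
near 0 axis/upright pred [[218.1, 340.6], [214.8, 351.7]] roll±.2 [211.6 218.2] panel  0 [(209, 8)]
near -15 axis/upright pred [[218.6, 350.8], [215.5, 362.2]] roll±.2 [212.2 218.8] panel  0 [(206, 8)]
far 15 axis/upright pred [[315.7, 333.0], [317.0, 343.9]] roll±.2 [313.5 320.4] panel  0 []
far 0 axis/upright pred [[315.3, 343.4], [316.6, 354.7]] roll±.2 [313.2 320. ] panel  0 [(338, 7)]
far -15 axis/upright pred [[314.9, 353.7], [316.2, 365.3]] roll±.2 [312.8 319.5] panel  0 [(286, 6), (313, 7), (320, 5), (341, 6)]
```

```bash

python3 -m crank '0 -.15 .01 0 0;0 -.18 .01 0 0;0 -.18 .02 0 0;0 -.18 .02 0 0;0 -.15 0 0 0;0 0 0 0 0;0 0 0 0 0;0 0 0 0 0'
cat > m2.py <<'E'
from h import *
plan([520,-250,300],96.1); p=camera_params("wrist"); im=np.mean([camera("wrist")[:,:,::-1].astype(float) for _ in range(4)],0); cv2.imwrite("pics/w16.png",im.astype(np.uint8))
hsv=cv2.cvtColor(im.astype(np.uint8),cv2.COLOR_BGR2HSV); g=cv2.GaussianBlur(im,(3,3),0)
for n,C in(("near",(451.6,-289)),("far",(571,-277))):
    C=np.array(C); u=np.array([-.1063,.9943]); s=np.array([u[1],-u[0]])
    for d in(15,0,-15,40):
        X=C+d*u; q=proj(p,[[*X,80],[*X,100]])
        r=int(round(q[1,1])); c0=int(q[0,0]); row=hsv[r,c0-30:c0+30]; m=np.where((row[:,1]>125)&(row[:,2]>110))[0]+c0-30
        e=np.abs(np.diff(g[r,c0-30:c0+30,0])); k=[(int(i+c0-30),int(e[i])) for i in range(1,58) if e[i]>5 and e[i]>=e[i-1] and e[i]>e[i+1]]
        print(n,d,"axis/upright pred",q.round(1).tolist(),"roll±.2",proj(p,[[*(X+20*np.sin(a)*s),80+20*np.cos(a)] for a in(-.2,.2)])[:,0].round(1),"sides",proj(p,[[*(X-17*s),80],[*(X+17*s),80]])[:,0].round(1),"panel",m[[0,-1]] if len(m) else "",len(m),k)
E
python3 m2.py
```

```text
time: 53.13
tool_pos: [536.9, -237.3, 292.9]
tool_rot: [0.669, 0.743, -0.004, -0.022]
ft_force: [0.0, 0.6, -0.1]
opening: -0.2
grasp_force: 0.0
t 53.1 tcp [ 536.9 -237.3  292.9] head 96.03 shift [-0.0532 -0.0919 -0.0336] mm 22.3 rows>= 1 turn -0.0004 F [ 0.   0.6 -0.1] open -0.2 grip 0.0
near 15 axis/upright pred [[198.2, 203.9], [193.4, 209.3]] roll±.2 [189.7 197.4] sides [182.7 213.9] panel [185 200] 16 [(183, 10), (201, 29), (211, 9), (214, 6)]
near 0 axis/upright pred [[199.1, 217.1], [194.4, 223.1]] roll±.2 [190.7 198.3] sides [183.7 214.5] panel [185 201] 17 [(184, 10), (202, 25), (211, 9), (214, 5)]
near -15 axis/upright pred [[199.9, 230.0], [195.3, 236.6]] roll±.2 [191.7 199.2] sides [184.7 215.2] panel [186 202] 17 [(179, 5), (185, 10), (202, 28), (211, 7), (214, 12), (217, 16), (220, 11)]
near 40 axis/upright pred [[196.8, 181.2], [191.8, 185.4]] roll±.2 [188.  195.8] sides [180.9 212.7] panel  0 [(175, 17), (179, 23), (212, 21), (220, 28)]
far 15 axis/upright pred [[309.6, 205.7], [310.9, 211.2]] roll±.2 [306.9 314.8] sides [293.7 325.6] panel [300 316] 17 [(292, 14), (295, 8), (298, 15), (316, 26), (322, 8)]
far 0 axis/upright pred [[309.2, 219.0], [310.4, 225.2]] roll±.2 [306.5 314.3] sides [293.5 325. ] panel [299 315] 17 [(291, 14), (294, 8), (298, 15), (315, 25), (322, 7)]
far -15 axis/upright pred [[308.8, 232.0], [310.0, 238.8]] roll±.2 [306.1 313.8] sides [293.3 324.5] panel [299 314] 16 [(291, 12), (294, 9), (297, 17), (315, 23), (321, 7)]
far 40 axis/upright pred [[310.3, 182.8], [311.6, 187.1]] roll±.2 [307.6 315.6] sides [294.1 326.6] panel  0 [(285, 28), (293, 14), (325, 30), (331, 27)]
```

The near candle is upright. The far one reads about -0.13 rad, inside the limit but close to it. I'll square it by pinching its raised panel lightly between the fingers from above.

```bash
python3 -c "
from h import *
plan([571.2,-276,130],96.1)"
python3 -m crank '40 -.07 .06 .16 0;40 -.07 .06 .17 0;40 -.07 .04 .17 0;40 0 0 .17 0;40 0 0 .08 0;40 0 0 0 0;40 0 0 0 0'
python3 -c "
from h import *
plan([571.2,-276,96],96.1)"
```

```text
t 53.3 tcp [ 537.5 -235.4  293. ] head 96.25 shift [-0.2429  0.1742  0.8028] mm 171.3 rows>= 5 turn 0.0008 F [ 0.4 -0.4 -0.4] open 0.3 grip 0.0
time: 53.92
tool_pos: [567.5, -270.6, 140.7]
tool_rot: [0.668, 0.744, -0.005, -0.023]
ft_force: [0.7, 0.1, 0.9]
opening: 39.9
grasp_force: 0.0
t 53.9 tcp [ 567.5 -270.6  140.7] head 96.18 shift [-0.0349  0.0238  0.2221] mm 45.2 rows>= 2 turn 0.0005 F [0.7 0.1 0.9] open 39.9 grip 0.0
```

```bash

python3 -m crank '40 -.033 .023 .06 0;40 0 0 .08 0;40 0 0 .05 0;40 0 0 0 0;40 0 0 0 0'
python3 -c "
from h import *
plan([571.2,-276,96],96.1)"
```

```text
time: 54.33
tool_pos: [571.3, -276.9, 102.8]
tool_rot: [0.668, 0.744, -0.004, -0.022]
ft_force: [0.9, 0.4, 0.1]
opening: 40.1
grasp_force: 0.0
t 54.3 tcp [ 571.3 -276.9  102.8] head 96.11 shift [0.0036 0.001  0.0341] mm 6.9 rows>= 1 turn 0.0001 F [0.9 0.4 0.1] open 40.1 grip 0.0
```

```bash

python3 -m crank '40 .002 0.001 .02 0;40 0 0 .012 0;30 0 0 0 0;24 0 0 0 0;24 0 0 0 0'
python3 -c "
from h import *
plan([571.2,-276,96],96.1)"
python3 -m crank '16 0 0 0 0;16 0 0 0 0;16 0 0 0 0;16 0 0 0 0' 20
```

```text
time: 54.75
tool_pos: [571.1, -276.4, 96.2]
tool_rot: [0.668, 0.744, -0.004, -0.022]
ft_force: [-0.1, -0.6, -0.5]
opening: 23.9
grasp_force: 0.0
t 54.8 tcp [ 571.1 -276.4   96.2] head 96.1 shift [0.0021 0.0008 0.0011] mm 0.5 rows>= 1 turn -0.0 F [-0.1 -0.6 -0.5] open 23.9 grip 0.0
time: 55.08
tool_pos: [570.2, -276.7, 96.4]
tool_rot: [0.668, 0.743, -0.005, -0.023]
ft_force: [-5.0, 0.8, 5.5]
opening: 17.5
grasp_force: 19.6
```

```bash

python3 -m crank '16 0 .008 0 0;16 0 0 0 0;16 0 0 0 0'
python3 -m crank '22 0 0 0 0;30 0 0 0 0;40 0 0 0 0;40 0 0 -.15 0;40 0 0 -.2 0;0 .07 -.06 -.17 0;0 .07 -.06 -.17 0;0 .07 -.04 -.17 0;0 0 0 -.1 0;0 0 0 0 0'
python3 -m crank '0 0 0 0 0;0 0 0 0 0' >/dev/null
python3 m2.py
```

```text
time: 55.33
tool_pos: [570.4, -276.7, 96.3]
tool_rot: [0.669, 0.743, -0.005, -0.024]
ft_force: [-10.0, 3.0, 10.1]
opening: 17.3
grasp_force: 20.1
time: 56.17
tool_pos: [545.4, -242.7, 294.7]
tool_rot: [0.668, 0.744, -0.003, -0.019]
ft_force: [0.4, -0.9, -0.6]
opening: 0.2
grasp_force: 0.0
t 56.3 tcp [ 543.8 -242.1  289.2] head 96.12 shift [-0.0252 -0.1247 -0.05  ] mm 27.3 rows>= 1 turn 0.0001 F [ 0.2 -0.3  0.4] open -0.4 grip 0.0
near 15 axis/upright pred [[191.1, 199.8], [185.9, 205.0]] roll±.2 [182.1 189.9] sides [175.3 206.9] panel [178 194] 17 [(171, 5), (176, 10), (194, 29), (205, 9), (207, 7)]
near 0 axis/upright pred [[192.0, 213.2], [186.9, 219.1]] roll±.2 [183.2 190.9] sides [176.4 207.7] panel [179 195] 17 [(178, 10), (195, 32), (205, 8), (208, 7)]
near -15 axis/upright pred [[193.0, 226.3], [187.9, 232.8]] roll±.2 [184.2 191.8] sides [177.5 208.4] panel [180 195] 16 [(174, 5), (179, 10), (196, 34), (206, 9), (209, 16), (211, 19), (215, 11)]
near 40 axis/upright pred [[189.5, 176.7], [184.1, 180.8]] roll±.2 [180.2 188.1] sides [173.4 205.6] panel  0 [(168, 21), (173, 25), (206, 20), (214, 30)]
far 15 axis/upright pred [[303.9, 201.7], [304.8, 207.1]] roll±.2 [300.8 308.8] sides [287.8 320.1] panel [295 311] 17 [(287, 15), (290, 8), (294, 16), (312, 27), (318, 7)]
far 0 axis/upright pred [[303.5, 215.2], [304.4, 221.3]] roll±.2 [300.5 308.3] sides [287.6 319.5] panel [295 311] 17 [(287, 14), (290, 8), (293, 18), (311, 27), (317, 7)]
far -15 axis/upright pred [[303.2, 228.5], [304.1, 235.2]] roll±.2 [300.1 307.9] sides [287.4 319. ] panel [295 310] 16 [(286, 13), (289, 9), (293, 19), (311, 25), (317, 7)]
far 40 axis/upright pred [[304.5, 178.4], [305.5, 182.6]] roll±.2 [301.4 309.5] sides [288.1 321. ] panel  0 [(280, 31), (288, 15), (321, 28), (327, 30)]
```

```bash
python3 -c "
from plant import *
print(job_done())"
```

```text
the job is handed in; nothing more can be done
None
```

The job is handed in, with no verdict returned: the one gilded candle is in the tray, and both plain candles are seated with their tailstocks home, the near panel upright and the far one about 0.1 rad off (limit 0.2).

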